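# Open the tab-locked specimen canister

## Task

Open the specimen canister: squeeze the two orange tabs of its blue lid together without crushing them, keep them squeezed while you turn the lid counter-clockwise (seen from above) until you feel it come against its stop, then lift the lid straight off and set it down gently, upright, inside the steel tray, and let go. Never force the lid against its lock, and leave the slide box, the stain bottle and the beaker alone.

Things in the scene. Friction and masses are not known exactly. Their poses are not given: they have to be found in the camera images.
- canister: white specimen canister, 50 mm wide, upright in a dark steel holder plate 120 x 100 x 12 mm fixed to the bench, with an aluminium collar 68 mm wide up to 32 mm. Origin: centre of the plate's underside, on the canister's axis, z up. Its white neck, 37 mm across, has its rim 100 mm above the bench. Under the lid is a bayonet ring, set differently each time, which cannot be seen or measured.
- canister_mouth (a point): centre of the canister's rim, 100 mm above the bench. The lid can be lifted only at its stop or within 5 degrees before it, and must rise 32 mm to clear the neck. Elsewhere a flange holds it after 2 mm of lift; pulling with over 25 N there is forcing it.
- lid: round blue lid, 54 mm wide, 36 mm high, 110 g (80 to 150 g), loose but locked on the canister at first. Origin: centre of its underside, on its axis, 70 mm above the bench when on the canister. z up; the x axis runs through the orange tabs, tab a at +x, tab b at -x. Over both tabs it is 64 mm when free, 52 mm when squeezed. Both tabs pressed, it turns easily; only lift it at its stop.
- lid_top (a point): middle of the lid's flat top, 34 mm above its underside. From the locked position the lid turns counter-clockwise (from above) by 30 to 87 degrees, different each time, until its lugs meet two stops. These are slightly springy (0.1 N m gives about 0.7 degree); 0.2 N m shows the stop plainly, over 0.5 N m (25 N on both stops together) is forcing it.
- tab_a_mark (a point): middle of the free outer face of tab a: 32 mm from the lid's axis along its +x, 25 mm above its underside; fixed to the lid, not to the tab. Each tab face is a flat upright pad 18 mm wide and 22 mm high (14 to 36 mm above the underside). Beside and below the tabs is free room: fingers may reach down to the level of the lid's underside.
- tab_a (a joint): how far tab a is pressed in (m): 0 free, 0.006 fully in. Spring 2.6 N when free, 10.4 N fully in; more than 45 N of a finger on a tab crushes it. While either tab is pressed less than about 4 mm its pawl locks the lid (5 degrees of play; over 35 N between lid and canister is forcing it).
- tab_b (a joint): how far tab b is pressed in (m), as tab_a.
- tray: shallow steel lay-down tray, 190 (its x) x 170 (its y) x 12 mm, walls and floor 4 mm thick, fixed to the bench; origin at the centre of its underside. The floor inside is 4 mm above the bench.
- slide_box: green slide box with a black band, 85 x 100 x 30 mm, 0.3 kg, loose; origin at the centre of its underside. Leave it alone.
- stain_bottle: small amber bottle with black cap, 36 mm wide, 75 mm high, loose; origin at the centre of its underside. Leave it alone.
- beaker: clear plastic beaker, 52 mm wide, 60 mm high, loose; origin at the centre of its underside. Leave it alone.
Not all that is in view belongs to the job. What is meant by the lid is not green, pink or yellow, and is the smaller of those in its own colour.

How it is judged:
On the way, in this order (a step that is already met when the one before it is completed fails the run):
1. both tabs are squeezed in by 4 mm or more with the lid still in its locked position (value of joint each of tab_a, tab_b above 0.004 m and y of tab_a_mark in the frame of canister below 0.008 m), for 0.1 s.
2. the lid is turned counter-clockwise by 24 degrees or more with both tabs still squeezed and the lid still seated (y of tab_a_mark in the frame of canister above 0.013 m and z of lid in the frame of canister below 0.076 m and value of joint each of tab_a, tab_b above 0.004 m), for 0.1 s.
3. the lid is lifted off, its underside above the neck's rim (z of lid in the frame of canister above 0.102 m and horizontal distance between lid and canister below 0.05 m and contact force between lid and the fingers above 0.5 N), for 0.05 s.
At the end, for the whole second after the job is handed in: the lid stands upright (within 6 degrees) and flat on the tray's floor, wholly inside the tray (its centre within 60 mm of the tray's centre along x and 50 mm along y), at rest and released (x of lid in the frame of tray between -0.06 and 0.06 m and y of lid in the frame of tray between -0.05 and 0.05 m and z of lid in the frame of tray below 0.007 m and angle between lid's own z axis and vertical below 0.1 rad and contact force between lid and tray above 0.2 N and linear speed of lid below 0.02 m/s and contact force between lid and the arm below 0.05 N and contact force between lid and the fingers below 0.05 N); the robot touches nothing.
It fails at once if a tab is crushed (more than 45 N of a finger on it) (contact force between the fingers and tab_a_c0 above 45 N or contact force between the fingers and tab_b_c0 above 45 N).
It fails at once if the lid is forced against its lock (its contact forces on the bayonet ring with its stops add up to more than 25 N) (contact force between lid and lockring above 25 N).
It fails at once if the lid is forced against the canister (more than 35 N: pawls not withdrawn, or pushed down) (contact force between lid and canister above 35 N).
It fails at once if the lid is dropped or thrown (it moves faster than 0.6 m/s out of the fingers) (linear speed of lid above 0.6 m/s and contact force between lid and the fingers below 0.05 N).
It fails at once if a bystander is moved by more than 15 mm (distance of any of slide_box, stain_bottle, beaker from where it was at the start of the episode above 0.015 m).
It also fails if it takes over 72 s, if anything falls off the work surface, if the arm or the gripper's body presses on something with over 40 N, if the wrist force passes 120 N, or if a joint passes its speed limit or range.

## Robot

A 6-joint arm with a two-finger parallel gripper is mounted at the origin on the work surface. World frame = base frame: x ahead of the robot, y to its left, z up, the work surface at z = 0. Lengths are in m, angles in rad, forces in N, time in s.
With the tool pointing down it reaches from about 0.375 to 0.925 m from the base axis. Payload 5.7 kg.
Tool frame: the origin (TCP) lies on the centre line of the jaws, within the pads' length; the fingertips stand 22 mm ahead of it and the grasp point (between the pads) lies 3 mm ahead of it; x points along the fingers, y is the direction in which the jaws open and shut, and the axes are right-handed (so a half turn about x gives the same grasp; the last joint's range is limited). The gripper opens to 88 mm and grips with 3 to 60 N. Pads are 20 mm wide; open, the fingers measure 115 mm over their backs; the gripper's body (75 mm by 178 mm) begins 61 mm behind the grasp point.
Start: joints at [-0.115, 0.359, 1.51, -0, 1.272, -0.115], TCP at [0.6, -0, 0.21] pointing down, gripper open.
Joint ranges: [-2.97, 2.97], [-1.01, 2.36], [0.21, 2.38], [-0.96, 4.11], [0.2, 2.71], [-2.98, 2.98]. Speed limits (rad/s): [2.39, 2.39, 3.14, 3.14, 3.14, 3.14].

## Interface

Orientations are given as a rotation vector (axis times angle).
In Python, from station import arm gives the robot as it stands.
- The arm moves only by the tool apply_moves, never from a script. Its argument "moves" is a list of rows, each a list of 2 entries, a list of its own where there are three numbers: the shift along the tool's x, y, z in mm, then the turn, a rotation vector about the tool's x, y, z in degrees. In form: [[[dx, dy, dz], [wx, wy, wz]], ...]. A call has 1 to 10 rows; each row shifts and turns the pose as measured when the row begins, along the tool's axes as they then stand; what a row does not reach is not made up. A row lasts 1/12 s, in which the tool goes at most 41.7 mm and 7.16 degrees, less where a joint would pass 70% of its speed; a pose out of reach is approached as far as the arm can. A call with a gripper value outside its range is refused whole. "jaw" is the opening in per cent of the stroke, from 0 (shut) to 100 (fully open), set as the call begins (left out, the last holds). The fingers move at their own pace and stop on an object; "squeeze" is the grip in N (left out, the last holds). Time passes only in rows, so rows that do not move let the fingers close. It gives the time, the measured TCP pose, the force and the opening at its end, in the units of the state.
- arm.get_obs(): the state, without advancing time (a new reading comes with each control period).
- arm.capture(name): name is "scene" or "side" or "wrist"; returns the picture (480x640x3 uint8, red, green, blue); there is no depth.
- arm.calibration(name): a dict with "fx", "fy", "cx", "cy" (pixels), "k1" (the pictures are not rectified: a ray, as slopes to the right and down, at radius r is drawn at 1 + k1 r^2 times it, then the intrinsics apply), "rvec" (rotation vector, rad) and "tvec" (3), from world to camera coordinates, as OpenCV has them. Camera axes: x right, y down, z forward; pixel columns grow to the right and rows downward; lengths in m; the calibration is good to about 2 mm. A picture is of the moment at which its call begins: read the wrist's pose just before it. calibration takes no time and is no camera call; for the wrist camera it gives the pose at the moment of the call.
- arm.job_done(): hands the job in, once; it reports no verdict.
The state is a dict: "t": time; "q": joint angles; "joint_velocities": joint speeds; "effort": joint torques, N m; "tool_pos": TCP position; "orientation": TCP orientation; "force": force on the tool from outside, world axes, zero at the start; "torque": the same for the moment, N m; "opening": finger opening in m.
Only numpy, scipy, OpenCV 4.12 (cv2) and the standard library are available. Lean on these libraries where they do the work, as an engineer would, in place of code of your own. Each camera call takes 0.05 s, during which the arm holds its last target.

## Working session

There is one attempt and no reset: what is moved stays moved. The work goes in short steps, Python scripts to look and compute and a tool call to move; the robot and the scene stay as the last step left them, time stands still between calls to the robot, and variables do not carry over. Pictures are saved under pics/ and viewed, and the job is handed in when it is done.

Besides the shell and the picture viewer there is one more tool, called after ">>>" by a JSON object that holds its "op" and its "data". apply_moves: Moves the arm, as the interface text tells. Its arguments: {"type":"object","properties":{"moves":{"type":"array","items":{"type":"array"}},"jaw":{"type":"number"},"squeeze":{"type":"number"}},"required":["moves"]}

```bash
ls; mkdir -p pics; python3 - <<'E'
from station import arm
import cv2
print(arm.get_obs())
for n in ["scene","side","wrist"]:
    im=arm.capture(n); cv2.imwrite(f"pics/{n}0.png",im[:,:,::-1]); print(n,arm.calibration(n))
E
```

```text
pics
{'t': 0.0, 'q': array([-1.15077284e-01,  3.59484489e-01,  1.51139833e+00,  1.54000656e-05,
        1.27248883e+00, -1.15138653e-01]), 'joint_velocities': array([ 2.09925637e-03, -5.34181846e-04, -1.51226816e-04, -1.48282163e-03,
        4.18251858e-04,  7.77388127e-05]), 'effort': array([-2.01257943e-03, -5.15376234e+01, -2.70722097e+01,  6.73234044e-02,
        3.48843460e-02, -1.61260368e-04]), 'tool_pos': array([5.99308973e-01, 9.16799763e-05, 2.08834799e-01]), 'orientation': array([ 1.2084837 ,  1.21068776, -1.21035423]), 'force': array([0.05076815, 0.06990857, 0.29622196]), 'torque': array([-0.01928828, -0.02004654, -0.03031715]), 'opening': 0.08754927708815478}
scene {'fx': 467.1437259117163, 'fy': 467.1437259117163, 'cx': 320.9115485744682, 'cy': 238.16938245446298, 'k1': -0.06553885549857133, 'rvec': array([ 2.25306967,  1.10571617, -0.40090622]), 'tvec': array([-0.34224223, -0.29260779,  1.18701235])}
side {'fx': 504.0066789796375, 'fy': 504.0066789796375, 'cx': 317.35493954289956, 'cy': 239.48300210172877, 'k1': -0.09639812698877043, 'rvec': array([ 2.2583252 , -0.74825484,  0.31352939]), 'tvec': array([-0.44511132,  0.31034703,  0.67209271])}
wrist {'fx': 368.5387899633609, 'fy': 368.5387899633609, 'cx': 322.17762349503215, 'cy': 237.97064811314806, 'k1': 0.022233771414421555, 'rvec': array([-2.84473888e+00,  1.04479410e-04,  1.46419323e-03]), 'tvec': array([-0.60069732, -0.03500063,  0.39089378])}
```

View pics/scene0.png

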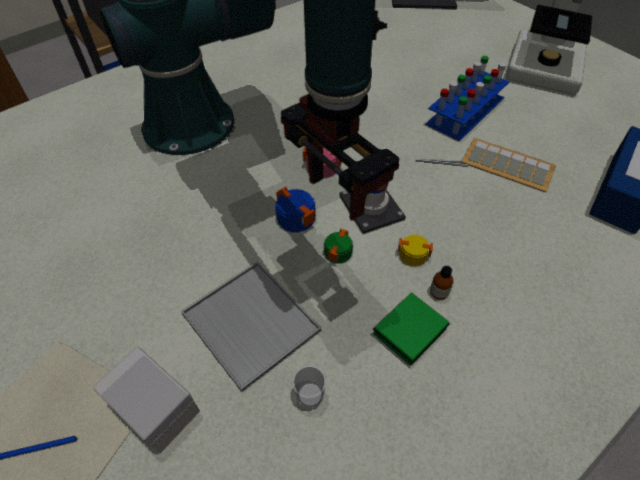

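View pics/side0.png

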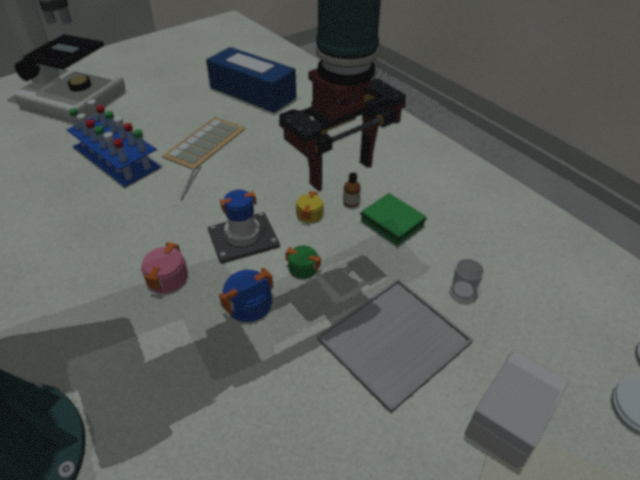

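View pics/wrist0.png

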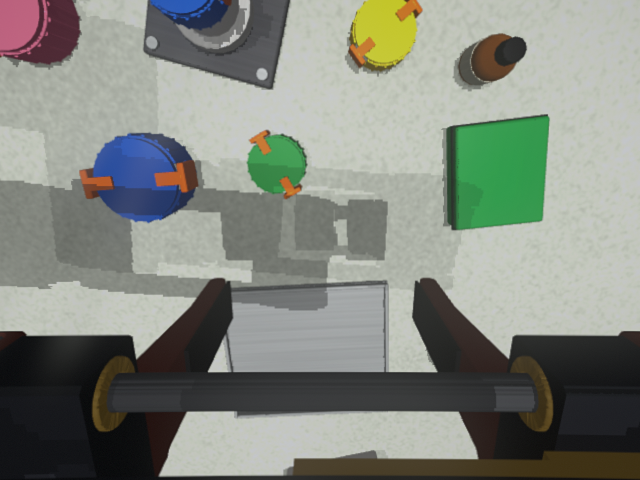

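The blue candidates are the lid on the canister (side ≈(240,205), wrist ≈(190,5)) and a bigger blue lid lying on the bench (side ≈(247,295), wrist ≈(145,177)). The one on the holder fits, being the smaller of the two. I'll confirm with a crop and take rough positions.

```bash
cat > h.py <<'E'
import numpy as np, cv2
from scipy.spatial.transform import Rotation as R
def ray(c,uv):
    uv=np.atleast_2d(np.array(uv,float))
    p=np.c_[(uv[:,0]-c['cx'])/c['fx'],(uv[:,1]-c['cy'])/c['fy']]
    s=p.copy()
    for _ in range(30):
        s=p/(1+c['k1']*(s**2).sum(1,keepdims=True))
    Rm=R.from_rotvec(c['rvec']).as_matrix()
    o=-Rm.T@c['tvec']; d=np.c_[s,np.ones(len(s))]@Rm
    return o,d
def onplane(c,uv,z):
    o,d=ray(c,uv); return o+d*((z-o[2])/d[:,2])[:,None]
def proj(c,P):
    P=np.atleast_2d(P); q=P@R.from_rotvec(c['rvec']).as_matrix().T+c['tvec']
    s=q[:,:2]/q[:,2:]; s=s*(1+c['k1']*(s**2).sum(1,keepdims=True))
    return s*[c['fx'],c['fy']]+[c['cx'],c['cy']]
def masks(im):
    h=cv2.cvtColor(im,cv2.COLOR_RGB2HSV)
    blue=cv2.inRange(h,(108,130,50),(128,255,255)); org=cv2.inRange(h,(4,160,110),(16,255,255))
    return blue,org
def blobs(m,amin=15):
    n,l,s,c=cv2.connectedComponentsWithStats(m)
    return [(s[i,4],c[i].round(1).tolist(),s[i,:4].tolist()) for i in range(1,n) if s[i,4]>=amin]
def tri(obs):
    A=np.zeros((3,3));b=np.zeros(3)
    for c,uv in obs:
        o,d=ray(c,uv); d=d[0]/np.linalg.norm(d[0]); M=np.eye(3)-np.outer(d,d); A+=M;b+=M@o
    return np.linalg.solve(A,b)
E
python3 - <<'E'
from station import arm
from h import *
im=cv2.imread("pics/side0.png")[:,:,::-1].copy()
c=arm.calibration("side")
b,o=masks(im)
print("blue",blobs(b,80)); print("org",blobs(o))
print(onplane(c,[[239,200],[240,234]],0.10), onplane(c,[[209,231],[263,216],[280,244],[224,259]],0.012))
print("tray",onplane(c,[[319,340],[399,282],[471,341],[393,406]],0.012))
cr=im[170:330,130:340]; cv2.imwrite("pics/crop0.png",cv2.resize(cr,None,fx=3.5,fy=3.5,interpolation=cv2.INTER_CUBIC)[:,:,::-1])
print(R.from_rotvec(arm.get_obs()['orientation']).as_matrix().round(3))
w=arm.calibration("wrist"); print(ray(w,[[320,240]]))
# sizes
E
```

```text
blue [(np.int32(117), [236.0, 67.2], [220, 56, 34, 21]), (np.int32(205), [273.3, 73.5], [254, 62, 36, 22]), (np.int32(1768), [115.1, 156.9], [68, 127, 92, 59]), (np.int32(635), [238.7, 205.7], [226, 190, 27, 31]), (np.int32(1610), [248.8, 295.4], [224, 270, 47, 51])]
org [(np.int32(20), [306.4, 208.3], [304, 206, 5, 5]), (np.int32(39), [168.8, 247.2], [165, 244, 9, 8]), (np.int32(16), [291.1, 250.5], [288, 249, 7, 4]), (np.int32(25), [152.8, 271.8], [150, 268, 7, 9]), (np.int32(31), [262.4, 273.9], [256, 270, 14, 8])]
[[0.50613807 0.17269541 0.1       ]
 [0.46254069 0.09503273 0.1       ]] [[0.45624619 0.22205166 0.012     ]
 [0.5647095  0.19559376 0.012     ]
 [0.548329   0.10939041 0.012     ]
 [0.44324111 0.13885046 0.012     ]]
tray [[ 0.47839476 -0.10753438  0.012     ]
 [ 0.66528026 -0.09511223  0.012     ]
 [ 0.67342115 -0.25709915  0.012     ]
 [ 0.49604836 -0.26380319  0.012     ]]
[[-0.001  1.     0.   ]
 [ 0.     0.    -1.   ]
 [-1.    -0.001 -0.   ]]
(array([0.60109755, 0.080738  , 0.38343627]), array([[-0.00692599, -0.29777692, -0.95464453]]))
```

View pics/crop0.png

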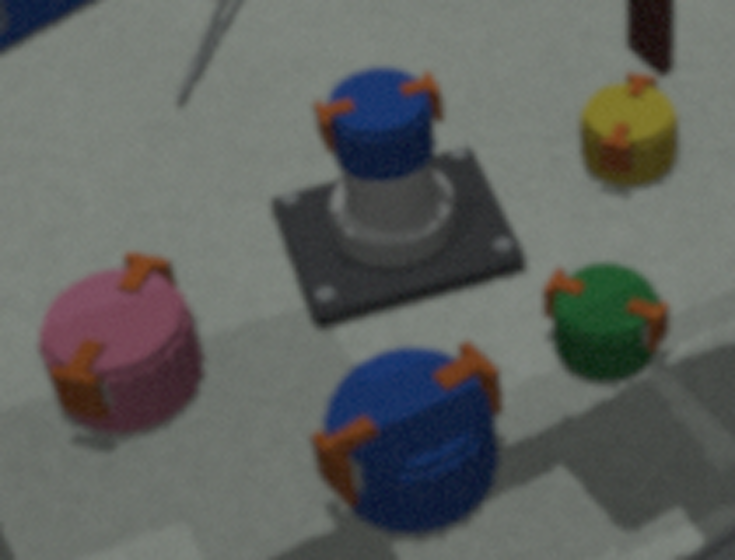

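The crop confirms the target: the small blue lid on the white neck in the dark plate at about (0.503, 0.167). The plate's long side runs at about −14°, and the tray centre is near (0.578, −0.18). The big blue, pink, green and yellow lids are decoys. Next I'll bring the wrist camera straight above the lid.

>>> {"op": "apply_moves", "data": {"moves": [[[0,-24,-25],[0,0,0]],[[0,-24,-25],[0,0,0]],[[0,-24,-25],[0,0,0]],[[0,-24,-25],[0,0,0]],[[0,0,0],[0,0,0]],[[0,0,0],[0,0,0]]], "jaw": 100, "squeeze": 18}}

```text
t: 0.65
tool_pos: [0.4996, 0.1019, 0.2065]
orientation: [1.209, 1.21, -1.215]
force: [0.4, -0.7, -0.1]
opening: 0.0878
```

```bash
python3 - <<'E'
from station import arm
from h import *
o=arm.get_obs(); print(o['t'],o['tool_pos'],o['q'].round(3))
c=arm.calibration("wrist"); im=arm.capture("wrist"); cv2.imwrite("pics/w1.png",im[:,:,::-1]); np.save("w1.npy",c,allow_pickle=True)
b,m=masks(im); print(blobs(b,200)); print(blobs(m,30)); print(onplane(c,[[320,240]],0.1))
im=arm.capture("scene"); cv2.imwrite("pics/s1.png",im[:,:,::-1])
im=arm.capture("side"); cv2.imwrite("pics/d1.png",im[:,:,::-1])
E
```

```text
0.65 [0.49956228 0.10192737 0.20645836] [ 0.066  0.235  1.703 -0.     1.208  0.069]
[(np.int32(3975), [330.4, 132.1], [295, 92, 73, 81]), (np.int32(4430), [255.8, 274.8], [215, 234, 78, 84])]
[(np.int32(31), [164.0, 97.3], [161, 94, 6, 8]), (np.int32(308), [164.6, 114.9], [150, 104, 34, 23]), (np.int32(340), [296.8, 125.4], [286, 111, 27, 26]), (np.int32(233), [512.7, 135.0], [501, 123, 24, 23]), (np.int32(331), [363.3, 141.4], [349, 131, 27, 25]), (np.int32(431), [113.6, 161.4], [97, 147, 32, 32]), (np.int32(213), [466.9, 170.0], [456, 160, 23, 22]), (np.int32(118), [603.2, 168.3], [595, 163, 18, 14]), (np.int32(148), [366.9, 248.0], [357, 239, 18, 20]), (np.int32(355), [287.9, 283.2], [272, 271, 28, 24]), (np.int32(36), [206.2, 280.1], [204, 277, 6, 9]), (np.int32(152), [389.2, 286.7], [382, 278, 18, 18])]
[[0.49893472 0.09493452 0.1       ]]
```

View pics/w1.png

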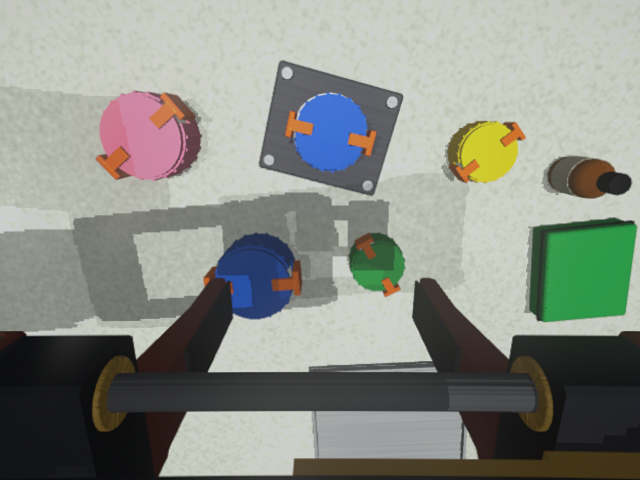

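View pics/s1.png

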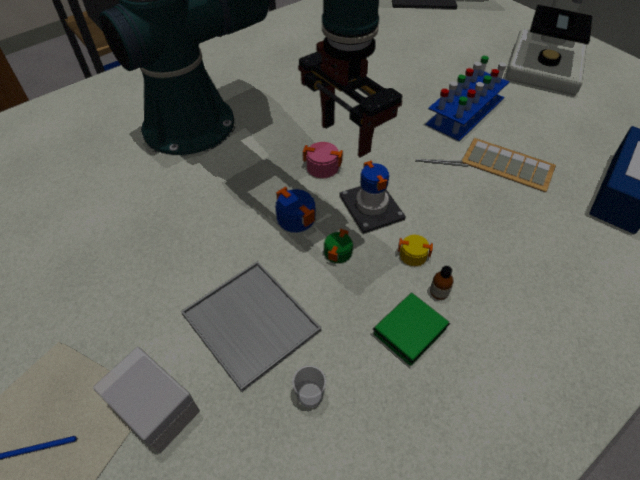

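The wrist view shows the lid at about (330,132), with tabs at (297,125) and (363,141) and the plate screws around it. The tab line is parallel to the plate's long side. Now to measure it.

```bash
python3 - <<'E'
from station import arm
from h import *
c=np.load("w1.npy",allow_pickle=True).item()
im=cv2.imread("pics/w1.png")[:,:,::-1].copy()
b,m=masks(im)
b2=b.copy(); b2[:, :285]=0; b2[:, 375:]=0; b2[:85]=0; b2[180:]=0
cs=max(cv2.findContours(b2,0,cv2.CHAIN_APPROX_NONE)[0],key=cv2.contourArea)
h=cv2.convexHull(cs)[:,0].astype(float)
P=onplane(c,h,0.104)[:,:2]
# circle fit
A=np.c_[2*P,np.ones(len(P))]; s=np.linalg.lstsq(A,(P**2).sum(1),rcond=None)[0]
print("circle",s[:2],"d",2*np.sqrt(s[2]+s[0]**2+s[1]**2))
T=onplane(c,[[296.8,125.4],[363.3,141.4]],0.106); print("tabs",T,"mid",T.mean(0)); d=T[1]-T[0]; print(np.degrees(np.arctan2(d[1],d[0])),np.linalg.norm(d))
m2=m.copy(); m2[:, :280]=0; m2[:, 380:]=0; m2[:105]=0; m2[160:]=0
ys,xs=np.nonzero(m2); Q=onplane(c,np.c_[xs,ys],0.106)[:,:2]; u=d[:2]/np.linalg.norm(d[:2]); t=(Q-T.mean(0)[:2])@u; print("tab span",t.min(),t.max())
n=np.array([-u[1],u[0]]); 
for sel in (t<-0.02,t>0.02):
    for lo in (0.024,):
        v=((Q-T.mean(0)[:2])@n)[(abs(t)>0.0275)&sel]; print("pad n",v.min(),v.max())
# screws
S=onplane(c,[[287,73],[392,102],[368,186],[268,160]],0.013); print("screws",S,S.mean(0))
e=S[1]-S[0]; f=S[2]-S[3]; print([np.degrees(np.arctan2(x[1],x[0])) for x in(e,f)])
# side and scene blue lid
for nme,f,box in (("scene","pics/s1.png",(355,395,155,200)),("side","pics/d1.png",(220,260,185,225))):
    g=cv2.imread(f)[:,:,::-1].copy(); bb,mm=masks(g); x0,x1,y0,y1=box
    k=np.zeros_like(bb);k[y0:y1,x0:x1]=255; print(nme,blobs(bb&k,50),blobs(mm&k,5)); cc=arm.calibration(nme)
    print(proj(cc,[[*s[:2],0.104],[*s[:2],0.07]]), )
# tray
g=cv2.imread("pics/s1.png"); cv2.imwrite("pics/tray.png",cv2.resize(g[240:400,160:340],None,fx=4,fy=3.7,interpolation=cv2.INTER_CUBIC))
cc=arm.calibration("scene"); q=onplane(cc,[[183,316],[256,265],[320,326],[244,384]],0.012); print(q,q.mean(0))
E
```

```text
circle [0.50717281 0.17677746] d 0.05421816772747546
tabs [[0.48293018 0.18234423 0.106     ]
 [0.53059455 0.17117713 0.106     ]] mid [0.50676237 0.17676068 0.106     ]
-13.18578977241549 0.04895504387433101
tab span -0.03146128100560046 0.03157894678484781
pad n -0.008689402630799623 0.008532185881809493
pad n -0.008483360654006093 0.00864081008162964
screws [[0.4686802  0.22784505 0.013     ]
 [0.56599399 0.20264924 0.013     ]
 [0.54629418 0.12417535 0.013     ]
 [0.44751062 0.14997034 0.013     ]] [0.50711975 0.17616    0.013     ]
[np.float64(-14.515870791440536), np.float64(-14.634647771694782)]
scene [(np.int32(368), [374.0, 173.0], [361, 164, 28, 20])] [(np.int32(24), [369.0, 163.3], [365, 161, 8, 6]), (np.int32(25), [380.8, 178.8], [378, 176, 8, 7])]
[[374.65638513 171.84107951]
 [373.33454079 184.17439813]]
side [(np.int32(605), [238.4, 205.4], [226, 190, 27, 31])] []
[[238.12438385 196.93214779]
 [240.065578   210.88497756]]
[[ 0.50564429 -0.26598957  0.012     ]
 [ 0.49157762 -0.102553    0.012     ]
 [ 0.67007251 -0.08495528  0.012     ]
 [ 0.67833598 -0.24543111  0.012     ]] [ 0.5864076  -0.17473224  0.012     ]
```

View pics/tray.png

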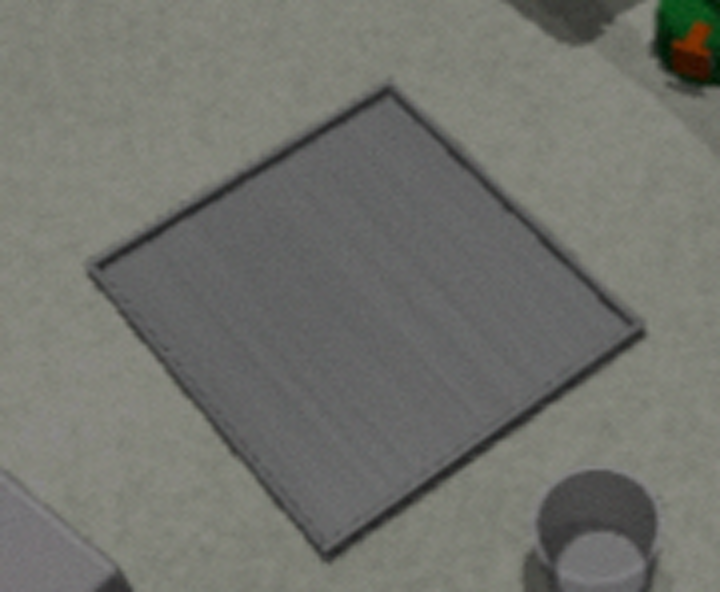

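The measurements agree well. The lid axis is at (0.5071, 0.1767), its fitted diameter is 54.2 mm (54 expected), the tab span is 63 mm (64 expected), and the screw centroid gives the same centre. The tab line is at −13.2° and the plate at −14.5°. The tray centre is near (0.584, −0.177). I'll go above the lid, yawed to −14°.

>>> {"op": "apply_moves", "data": {"moves": [[[0,2.5,-25],[0,0,0]],[[0,2.5,-25],[0,0,0]],[[0,2.5,-25],[0,0,0]],[[0,0,0],[7,0,0]],[[0,0,0],[7,0,0]],[[0,0,0],[0,0,0]],[[0,0,0],[0,0,0]]]}}

```text
t: 1.38
tool_pos: [0.5194, 0.173, 0.206]
orientation: [1.402, 1.068, -1.402]
force: [-0.2, 0.7, -1.2]
opening: 0.0877
```

```bash
cat > st.py <<'E'
from station import arm
from h import *
import sys
o=arm.get_obs(); M=R.from_rotvec(o['orientation']).as_matrix()
tgt=np.array([0.5071,0.1767]); e=np.r_[tgt-o['tool_pos'][:2],0]*1000
print("t",o['t'],"pos",(o['tool_pos']*1000).round(1),"yaw",np.degrees(np.arctan2(M[1,1],M[0,1])).round(2),"tilt xy",M[:2,0].round(4),"M20",M[2,1].round(4))
print("err tool-axes mm",(M.T@e).round(2),"F world",o['force'].round(2),"F tool",(M.T@o['force']).round(2),"T tool",(M.T@o['torque']).round(3),"open",round(o['opening']*1000,2),"q",o['q'].round(2))
E
python3 st.py
```

```text
t 1.3833 pos [519.4 173.  206. ] yaw -15.27 tilt xy [ 0.0018 -0.0019] M20 0.0022
err tool-axes mm [ -0.03 -12.88  -0.31] F world [-0.21  0.68 -1.22] F tool [ 1.22 -0.39 -0.6 ] T tool [-0.007 -0.094  0.027] open 87.69 q [ 0.2   0.29  1.63 -0.    1.22  0.46]
```

>>> {"op": "apply_moves", "data": {"moves": [[[20,-6,0],[-1,0,0]],[[20,-7,0],[0,0,0]],[[0,0,0],[0,0,0]],[[0,0,0],[0,0,0]]]}}

```text
t: 1.72
tool_pos: [0.5113, 0.1735, 0.1659]
orientation: [1.385, 1.081, -1.379]
force: [0.9, 0.9, -0.4]
opening: 0.0877
```

```bash
python3 st.py; python3 - <<'E'
from station import arm
from h import *
c=arm.calibration("wrist"); im=arm.capture("wrist"); cv2.imwrite("pics/w2.png",im[:,:,::-1])
E
```

```text
t 1.7167 pos [511.3 173.5 165.9] yaw -13.72 tilt xy [ 0.0062 -0.002 ] M20 0.0065
err tool-axes mm [-0.03 -4.82 -2.1 ] F world [ 0.87  0.94 -0.4 ] F tool [ 0.4   0.62 -1.12] T tool [ 0.013 -0.002 -0.047] open 87.67 q [ 0.2   0.32  1.7  -0.    1.12  0.44]
```

View pics/w2.png

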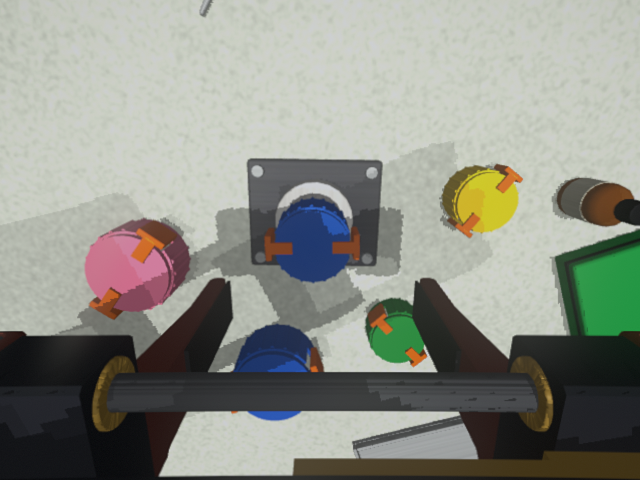

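Fingers straddle the lid (centre (313,243), jaw centre col ≈ 322), consistent with the −4.8 mm error from the state. I'll correct that at this height.

>>> {"op": "apply_moves", "data": {"moves": [[[20,-5,-2],[0,0,-0.4]],[[0,0,0],[0,0,0]],[[0,0,0],[0,0,0]],[[0,0,0],[0,0,0]],[[0,0,0],[0,0,0]]]}}

```text
t: 2.18
tool_pos: [0.5123, 0.1757, 0.1509]
orientation: [1.386, 1.083, -1.376]
force: [-1.5, 0.3, -0.1]
opening: 0.0875
```

```bash
python3 st.py
```

```text
t 2.1833 pos [512.3 175.7 150.9] yaw -13.63 tilt xy [0.0068 0.0005] M20 0.0065
err tool-axes mm [-0.03 -5.25  0.19] F world [-1.51  0.29 -0.15] F tool [ 0.14 -1.54  0.07] T tool [ 0.028 -0.008 -0.035] open 87.54 q [ 0.2   0.33  1.71 -0.    1.09  0.44]
```

>>> {"op": "apply_moves", "data": {"moves": [[[0,-3,0],[0,0,-0.4]],[[0,-3,0],[0,0,0]]]}}

```text
t: 2.35
tool_pos: [0.5081, 0.1772, 0.1528]
orientation: [1.386, 1.088, -1.379]
force: [0.6, 0.1, 0.9]
opening: 0.0879
```

```bash
python3 st.py
```

```text
t 2.35 pos [508.1 177.2 152.8] yaw -13.62 tilt xy [0.0031 0.0029] M20 0.0023
err tool-axes mm [-0.   -0.89  0.72] F world [0.64 0.05 0.94] F tool [-0.94  0.61 -0.21] T tool [-0.023 -0.046  0.002] open 87.88 q [0.21 0.33 1.72 0.   1.09 0.44]
```

>>> {"op": "apply_moves", "data": {"moves": [[[0,0,0],[0,0,0]]]}}

```text
t: 2.43
tool_pos: [0.5079, 0.1773, 0.1533]
orientation: [1.386, 1.088, -1.378]
force: [0.8, 0.8, -0.9]
opening: 0.0878
```

```bash
python3 st.py
```

```text
t 2.4333 pos [507.9 177.3 153.3] yaw -13.61 tilt xy [0.0034 0.003 ] M20 0.0025
err tool-axes mm [-0.   -0.59  0.75] F world [ 0.76  0.78 -0.94] F tool [ 0.94  0.55 -0.93] T tool [ 0.014 -0.008 -0.045] open 87.76 q [0.21 0.33 1.72 0.   1.09 0.44]
```

>>> {"op": "apply_moves", "data": {"moves": [[[10,0,0],[0,0,0]],[[10,0,0],[0,0,0]],[[10,0,0],[0,0,0]],[[10,0,0],[0,0,0]]]}}

```text
t: 2.77
tool_pos: [0.5098, 0.178, 0.1127]
orientation: [1.39, 1.085, -1.373]
force: [0.5, 0.6, -0.8]
opening: 0.0879
```

```bash
python3 st.py
```

```text
t 2.7667 pos [509.8 178.  112.7] yaw -13.58 tilt xy [0.009  0.0042] M20 0.0078
err tool-axes mm [-0.03 -2.33  1.95] F world [ 0.49  0.58 -0.82] F tool [ 0.83  0.33 -0.67] T tool [-0.001 -0.012 -0.001] open 87.87 q [0.21 0.38 1.76 0.   0.99 0.44]
```

>>> {"op": "apply_moves", "data": {"moves": [[[7,-1,1],[0,-0.1,-0.3]],[[5,-1,1],[0,-0.1,-0.3]],[[0,-1,0],[0,0,0]],[[0,0,0],[0,0,0]]]}}

```text
t: 3.1
tool_pos: [0.5027, 0.176, 0.0944]
orientation: [1.376, 1.096, -1.391]
force: [0.1, 0.1, 0.6]
opening: 0.0879
```

```bash
python3 st.py
```

```text
t 3.1 pos [502.7 176.   94.4] yaw -13.57 tilt xy [-0.0116  0.0014] M20 -0.0116
err tool-axes mm [-0.05  4.14 -1.76] F world [0.06 0.12 0.65] F tool [-0.65  0.03 -0.13] T tool [ 0.015 -0.06  -0.048] open 87.95 q [0.2  0.4  1.77 0.   0.97 0.44]
```

>>> {"op": "apply_moves", "data": {"moves": [[[-2,3,-1],[0,0,0.5]],[[0,0,0],[0,0,0]],[[0,0,0],[0,0,0]]]}}

```text
t: 3.35
tool_pos: [0.5064, 0.1762, 0.0968]
orientation: [1.38, 1.088, -1.384]
force: [-0.1, -0.5, 0.5]
opening: 0.0876
```

```bash
python3 st.py
```

```text
t 3.35 pos [506.4 176.2  96.8] yaw -13.58 tilt xy [-0.002  -0.0009] M20 -0.0017
err tool-axes mm [-0.    0.53 -0.59] F world [-0.14 -0.53  0.48] F tool [-0.48 -0.02  0.55] T tool [ 0.004 -0.001  0.003] open 87.56 q [ 0.21  0.4   1.77 -0.    0.97  0.44]
```

>>> {"op": "apply_moves", "data": {"moves": [[[0,0.5,-0.5],[0,0,0]],[[0,0,0],[0,0,0]],[[0,0,0],[0,0,0]],[[0,0,0],[0,0,0]]], "jaw": 76, "squeeze": 16}}

```text
t: 3.68
tool_pos: [0.5084, 0.177, 0.0983]
orientation: [1.382, 1.087, -1.38]
force: [-0.4, -0.0, 0.5]
opening: 0.0674
```

```bash
python3 st.py; python3 - <<'E'
from station import arm
from h import *
im=arm.capture("wrist"); cv2.imwrite("pics/w3.png",im[:,:,::-1])
im=arm.capture("side"); cv2.imwrite("pics/d3.png",cv2.resize(im[140:300,150:350],None,fx=3.5,fy=3.5,interpolation=cv2.INTER_CUBIC)[:,:,::-1])
E
```

```text
t 3.6833 pos [508.4 177.   98.3] yaw -13.57 tilt xy [ 0.0014 -0.0002] M20 0.0014
err tool-axes mm [-0.   -1.2   0.64] F world [-0.37 -0.01  0.47] F tool [-0.48 -0.36  0.1 ] T tool [-0.037 -0.053 -0.   ] open 67.44 q [ 0.21  0.4   1.77 -0.    0.97  0.44]
```

View pics/w3.png

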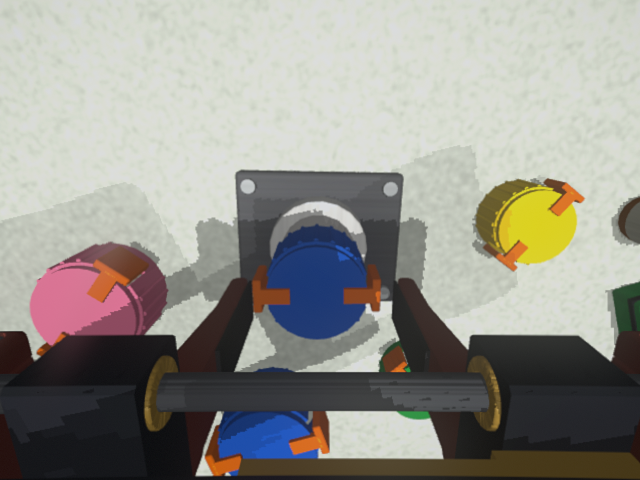

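View pics/d3.png

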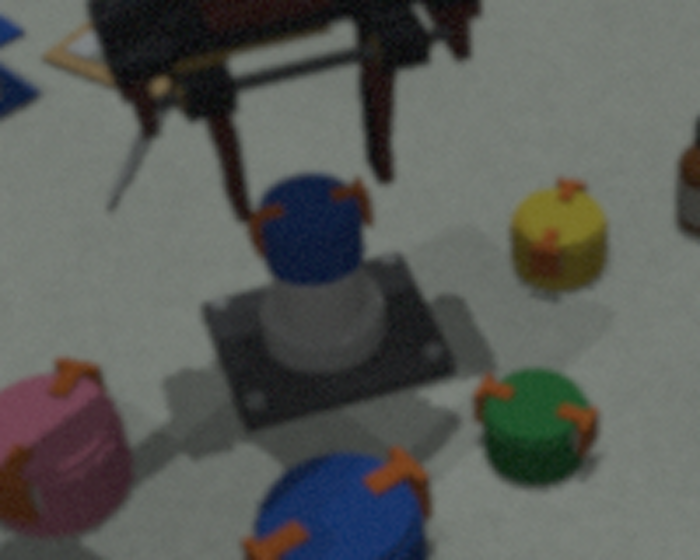

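```bash
python3 - <<'E'
from station import arm
from h import *
o=arm.get_obs(); M=R.from_rotvec(o['orientation']).as_matrix()
p=o['tool_pos']
pts=[p, p+M@[.022,0.034,0],p+M@[.022,-0.034,0],p+M@[0,.034,0],p+M@[0,-.034,0]]
for n in("wrist","side"):
    c=arm.calibration(n); print(n,proj(c,pts).round(0).tolist()); print(-R.from_rotvec(c['rvec']).as_matrix().T@c['tvec'])
    q=proj(c,pts); 
    if n=="side": print(((q-[150,140])*3.5).round(0).tolist())
    print("lid",proj(c,[[.5071,.1767,.104]]))
E
```

```text
wrist [[320.0, 289.0], [379.0, 273.0], [260.0, 273.0], [385.0, 289.0], [254.0, 289.0]]
[0.52840346 0.25552713 0.27267512]
lid [[317.19720386 295.17896065]]
side [[239.0, 199.0], [258.0, 203.0], [223.0, 213.0], [257.0, 194.0], [221.0, 204.0]]
[ 0.20235896 -0.46970516  0.69611486]
[[311.0, 207.0], [377.0, 222.0], [254.0, 255.0], [373.0, 190.0], [248.0, 223.0]]
lid [[238.11125759 196.96973844]]
```

```bash
python3 - <<'E'
from station import arm
from h import *
M=R.from_rotvec([1.2084837 ,  1.21068776, -1.21035423]).as_matrix(); p=np.array([.5993,0,.2088])
pts=[p+M@[x,s*0.0438,0] for x in(0,.022) for s in(-1,1)]
for n in("side","scene"): print(n,proj(arm.calibration(n),pts).round(0).tolist())
for n,b in(("side",(140,240,190,300)),("scene",(130,230,320,430))):
    im=arm.capture(n); cv2.imwrite(f"pics/{n}4.png",cv2.resize(im[b[0]:b[1],b[2]:b[3]],None,fx=6,fy=6,interpolation=cv2.INTER_CUBIC)[:,:,::-1])
g=cv2.imread("pics/side0.png")[100:210,260:420]; cv2.imwrite("pics/side0c.png",cv2.resize(g,None,fx=5,fy=5))
E
```

```text
side [[318.0, 192.0], [362.0, 171.0], [318.0, 203.0], [361.0, 182.0]]
scene [[317.0, 187.0], [352.0, 220.0], [317.0, 197.0], [352.0, 229.0]]
```

View pics/side4.png

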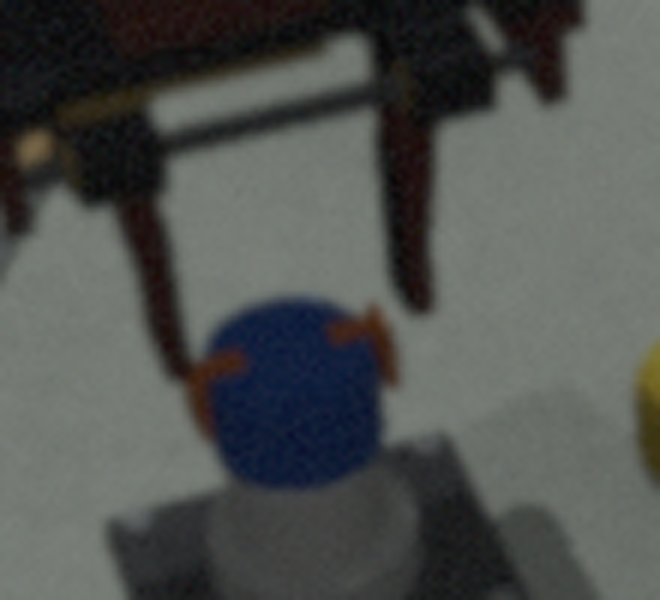

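View pics/scene4.png

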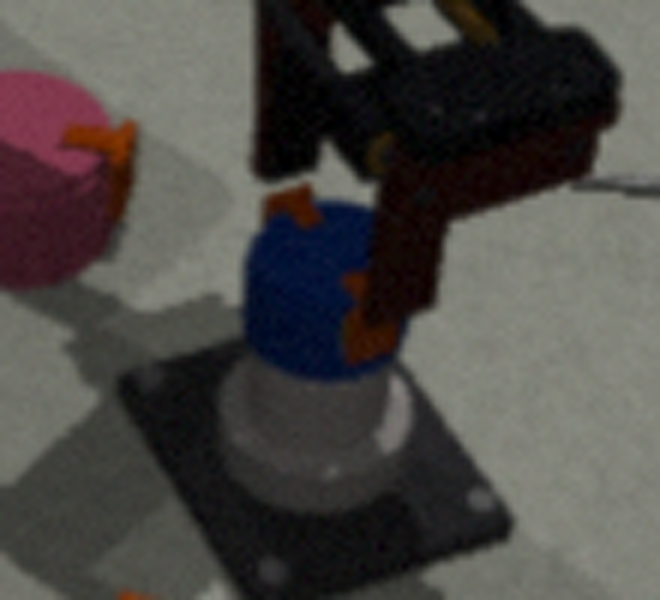

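View pics/side0c.png

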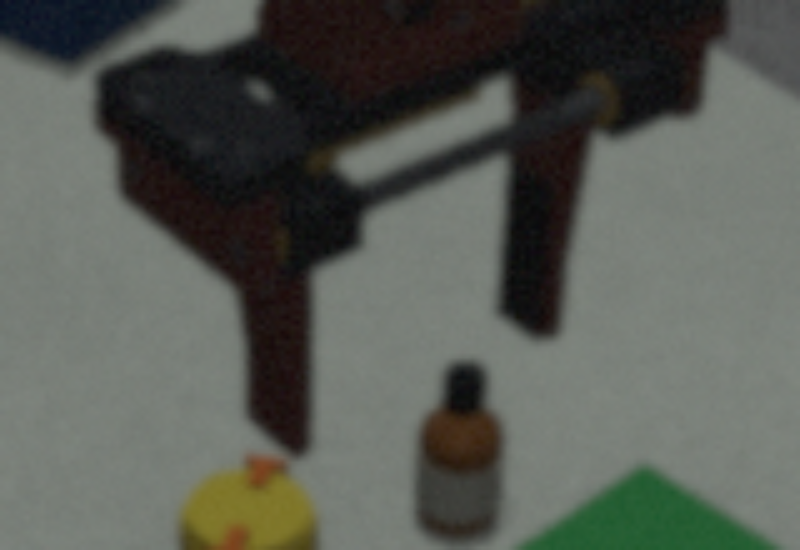

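The fingertips look about 20 mm higher than 22 mm ahead of the TCP would put them (side (220,202) and (259,191)). I'll triangulate them before closing.

```bash
python3 - <<'E'
from station import arm
from h import *
o=arm.get_obs(); print(o['t'],o['tool_pos'])
M=R.from_rotvec(o['orientation']).as_matrix();p=o['tool_pos']
pts=[p+M@[x,s*0.034,0] for x in(0,.022) for s in(-1,1)]
print(proj(arm.calibration("scene"),pts).round(0).tolist())
s,d=arm.calibration("side"),arm.calibration("scene")
print(tri([(s,[220.5,202]),(d,[367,159.5])]),tri([(s,[259.5,191]),(d,[386,182.5])]))
g=cv2.imread("pics/w3.png")[220:420,160:480]; cv2.imwrite("pics/w3c.png",cv2.resize(g,None,fx=2.5,fy=2.5))
# initial
s0,s1=[319,190],[369,166.5]
for n,f in(("scene","pics/scene0.png"),):
    g=cv2.imread(f)[90:230,270:430]; cv2.imwrite("pics/scene0c.png",cv2.resize(g,None,fx=4.2,fy=4.2))
E
```

```text
3.8833 [0.50823151 0.17700007 0.09811787]
[[367.0, 164.0], [383.0, 185.0], [366.0, 172.0], [382.0, 193.0]]
[0.47383227 0.18443456 0.10607176] [0.54645026 0.16885955 0.1066073 ]
```

View pics/w3c.png

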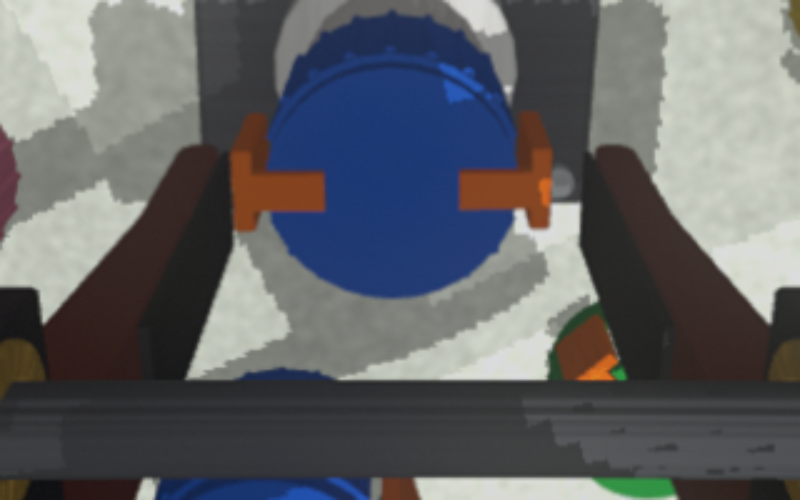

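View pics/scene0c.png

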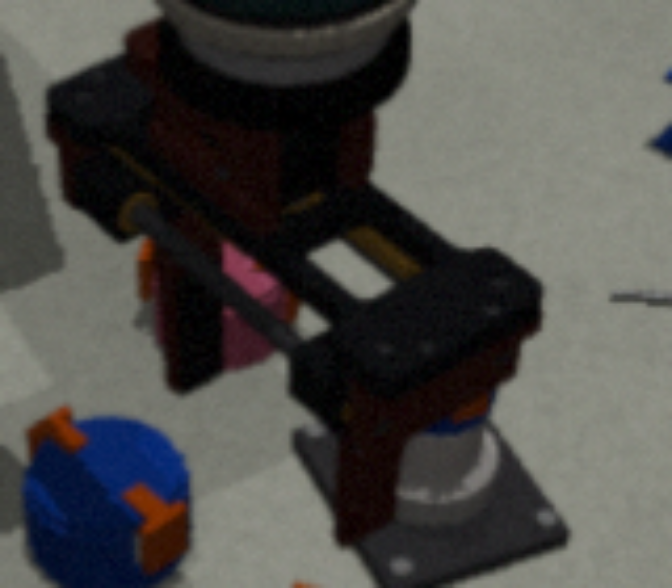

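All three cameras put the visible fingertips at z ≈ 0.106, while the TCP reads 0.098. That is about 30 mm off the stated offset. I'll reopen and go about 13 mm lower. At that height the pads cover the tabs under either reading, and the opening after closing will show whether they do.

>>> {"op": "apply_moves", "data": {"moves": [[[0,0,0],[0,0,0]],[[0,0,0],[0,0,0]],[[0,0,0],[0,0,0]],[[4,-0.7,0.3],[0,0,0]],[[4,0,0],[0,0,0]],[[3,0,0],[0,0,0]],[[0,0,0],[0,0,0]]], "jaw": 100}}

```text
t: 4.47
tool_pos: [0.5072, 0.1768, 0.0858]
orientation: [1.382, 1.087, -1.381]
force: [-0.3, -0.8, -0.3]
opening: 0.0881
```

```bash
python3 st.py
```

```text
t 4.4667 pos [507.2 176.8  85.8] yaw -13.58 tilt xy [ 0.0006 -0.0003] M20 0.0006
err tool-axes mm [-0.   -0.04  0.07] F world [-0.26 -0.82 -0.27] F tool [ 0.27 -0.06  0.86] T tool [-0.013  0.036 -0.015] open 88.05 q [ 0.21  0.42  1.78 -0.    0.94  0.44]
```

>>> {"op": "apply_moves", "data": {"moves": [[[0,0,0],[0,0,0]],[[0,0,0],[0,0,0]],[[0,0,0],[0,0,0]],[[0,0,0],[0,0,0]]], "jaw": 76}}

```text
t: 4.8
tool_pos: [0.5067, 0.1766, 0.0852]
orientation: [1.381, 1.088, -1.382]
force: [0.0, 0.4, 0.4]
opening: 0.0675
```

```bash
python3 st.py; python3 - <<'E'
from station import arm
from h import *
a=[]
for n,b in(("side",(150,230,190,290)),("scene",(130,210,330,430)),("wrist",(230,390,180,470))):
    im=arm.capture(n)[b[0]:b[1],b[2]:b[3]]; a.append(cv2.resize(im,(400,300),interpolation=cv2.INTER_CUBIC))
cv2.imwrite("pics/m5.png",np.vstack([np.hstack(a[:2]),np.hstack([a[2],a[2]*0])])[:,:,::-1])
E
```

```text
t 4.8 pos [506.7 176.6  85.2] yaw -13.58 tilt xy [-0.0007 -0.0006] M20 -0.0005
err tool-axes mm [-0.    0.34 -0.15] F world [0.02 0.39 0.41] F tool [-0.41 -0.07 -0.38] T tool [ 0.038 -0.031  0.011] open 67.49 q [ 0.21  0.42  1.78 -0.    0.94  0.44]
```

View pics/m5.png

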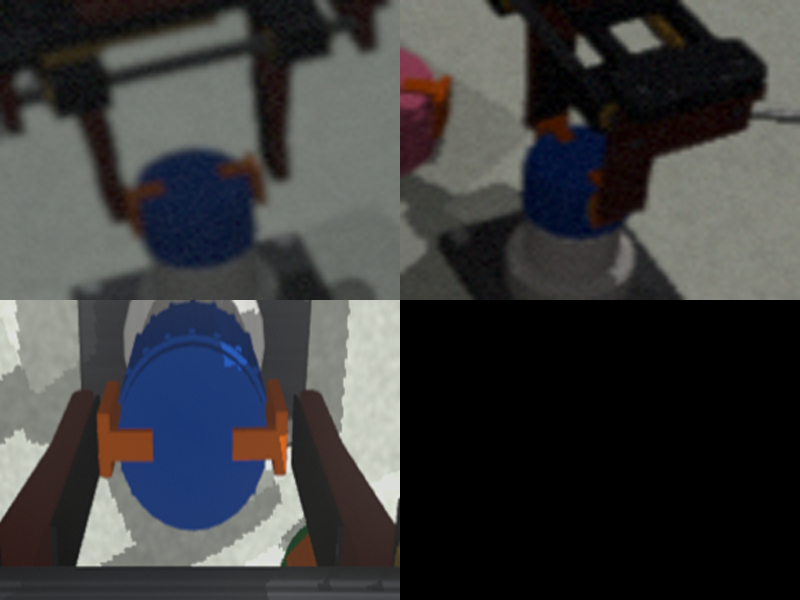

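The fingers now straddle both tabs with the tips about halfway down them. I'll close with 16 N.

>>> {"op": "apply_moves", "data": {"moves": [[[0,0,0],[0,0,0]],[[0,0,0],[0,0,0]],[[0,0,0],[0,0,0]],[[0,0,0],[0,0,0]],[[0,0,0],[0,0,0]]], "jaw": 56, "squeeze": 16}}

```text
t: 5.37
tool_pos: [0.5067, 0.1767, 0.0856]
orientation: [1.381, 1.088, -1.382]
force: [0.1, -0.6, -1.0]
opening: 0.0512
```

```bash
python3 st.py
```

```text
t 5.3667 pos [506.7 176.7  85.6] yaw -13.58 tilt xy [-0.0005 -0.0005] M20 -0.0003
err tool-axes mm [-0.    0.43 -0.1 ] F world [ 0.07 -0.56 -1.01] F tool [1.01 0.2  0.53] T tool [ 0.039 -0.067 -0.041] open 51.18 q [ 0.21  0.42  1.78 -0.    0.94  0.44]
```

>>> {"op": "apply_moves", "data": {"moves": [[[0,0,0],[0,0,0]],[[0,0,0],[0,0,0]],[[0,0,0],[0,0,0]]], "jaw": 50, "squeeze": 18}}

```text
t: 5.62
tool_pos: [0.5067, 0.1767, 0.0856]
orientation: [1.381, 1.087, -1.382]
force: [-0.6, 0.1, 1.2]
opening: 0.0511
```

```bash
python3 st.py; python3 - <<'E'
from station import arm
from h import *
a=[]
for n,b in(("side",(150,230,190,290)),("wrist",(230,390,180,470))):
    im=arm.capture(n)[b[0]:b[1],b[2]:b[3]]; a.append(cv2.resize(im,(400,300),interpolation=cv2.INTER_CUBIC))
cv2.imwrite("pics/m6.png",np.hstack(a)[:,:,::-1])
E
```

```text
t 5.6167 pos [506.7 176.7  85.6] yaw -13.58 tilt xy [-0.0003 -0.0005] M20 -0.0002
err tool-axes mm [-0.    0.38 -0.08] F world [-0.57  0.13  1.23] F tool [-1.23 -0.59  0.01] T tool [ 0.015 -0.053 -0.067] open 51.06 q [ 0.21  0.42  1.78 -0.    0.94  0.44]
```

View pics/m6.png

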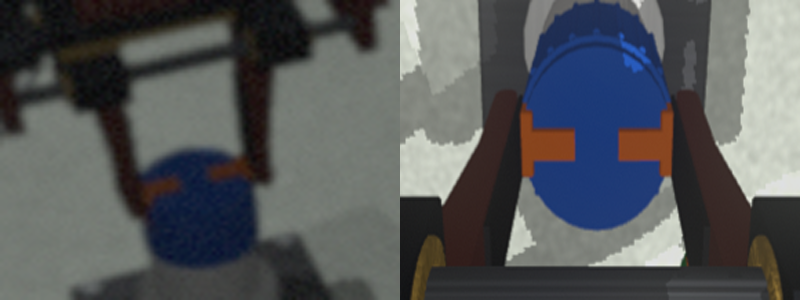

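Both tabs are pressed: the opening is 51 mm and the view shows both flush. Now I'll start turning counter-clockwise, small at first.

>>> {"op": "apply_moves", "data": {"moves": [[[0,0.3,0],[-1.5,0,0]],[[0,0,0],[-1.5,0,0]],[[0,0,0],[-1.5,0,0]]]}}

```text
t: 5.97
tool_pos: [0.5069, 0.1768, 0.0855]
orientation: [1.323, 1.131, -1.324]
force: [-0.1, 0.6, 0.4]
opening: 0.0507
```

```bash
python3 st.py
```

```text
t 5.9667 pos [506.9 176.8  85.5] yaw -8.95 tilt xy [-0.0006 -0.0003] M20 -0.0005
err tool-axes mm [-0.    0.2   0.04] F world [-0.14  0.58  0.44] F tool [-0.44 -0.23 -0.55] T tool [ 0.017  0.041 -0.102] open 50.68 q [ 0.21  0.42  1.78 -0.    0.94  0.36]
```

>>> {"op": "apply_moves", "data": {"moves": [[[0,0,0],[-2,0,0]],[[0,0,0],[-2,0,0]],[[0,0,0],[-2,0,0]],[[0,0,0],[-2,0,0]],[[0,0,0],[-1.5,0,0]]]}}

```text
t: 6.38
tool_pos: [0.5067, 0.1769, 0.0856]
orientation: [1.196, 1.218, -1.197]
force: [-0.7, 0.5, -0.2]
opening: 0.0508
```

```bash
python3 st.py; python3 - <<'E'
from station import arm
from h import *
im=arm.capture("wrist")[150:390,100:540]; cv2.imwrite("pics/w7.png",im[:,:,::-1])
E
```

```text
t 6.3833 pos [506.7 176.9  85.6] yaw 1.02 tilt xy [-0.0009  0.    ] M20 -0.0009
err tool-axes mm [-0.    0.35  0.23] F world [-0.75  0.45 -0.2 ] F tool [ 0.2  -0.74 -0.46] T tool [ 0.025 -0.001 -0.092] open 50.79 q [0.21 0.42 1.78 0.   0.94 0.19]
```

View pics/w7.png

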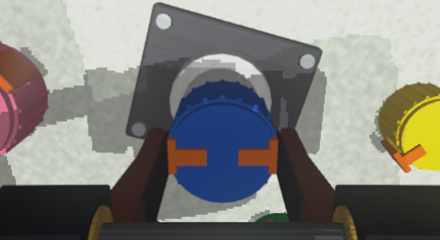

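The lid turns with the jaws freely, with the tabs still aligned in the view.

>>> {"op": "apply_moves", "data": {"moves": [[[0,0.2,0],[-2,0,0]],[[0,0,0],[-2,0,0]],[[0,0,0],[-2,0,0]],[[0,0,0],[-2,0,0]],[[0,0,0],[-2,0,0]]]}}

```text
t: 6.85
tool_pos: [0.5067, 0.1768, 0.0856]
orientation: [1.062, 1.297, -1.064]
force: [-0.4, 0.7, 0.2]
opening: 0.051
```

```bash
python3 st.py
```

```text
t 6.85 pos [506.7 176.8  85.6] yaw 11.29 tilt xy [-0.0013 -0.0002] M20 -0.0013
err tool-axes mm [-0.    0.34  0.19] F world [-0.43  0.66  0.24] F tool [-0.24 -0.29 -0.74] T tool [ 0.045 -0.077 -0.065] open 51.02 q [0.21 0.42 1.78 0.   0.94 0.01]
```

>>> {"op": "apply_moves", "data": {"moves": [[[0,0,0],[-1.3,0,0]],[[0,0,0],[-1.3,0,0]],[[0,0,0],[0,0,0]]]}}

```text
t: 7.1
tool_pos: [0.5067, 0.1768, 0.0856]
orientation: [1.026, 1.316, -1.028]
force: [-0.4, 0.4, -0.0]
opening: 0.0509
```

```bash
python3 st.py
```

```text
t 7.1 pos [506.7 176.8  85.6] yaw 14.05 tilt xy [-0.0013 -0.0002] M20 -0.0013
err tool-axes mm [-0.    0.33  0.17] F world [-0.39  0.39 -0.04] F tool [ 0.04 -0.28 -0.47] T tool [-0.034  0.028 -0.023] open 50.9 q [ 0.21  0.42  1.78  0.    0.94 -0.04]
```

>>> {"op": "apply_moves", "data": {"moves": [[[0,0,0],[-1.3,0,0]],[[0,0,0],[-1.3,0,0]]]}}

```text
t: 7.27
tool_pos: [0.5067, 0.1768, 0.0856]
orientation: [0.991, 1.334, -0.992]
force: [-0.7, -0.3, 0.4]
opening: 0.051
```

```bash
python3 st.py
```

```text
t 7.2667 pos [506.7 176.8  85.6] yaw 16.73 tilt xy [-0.0014 -0.0001] M20 -0.0014
err tool-axes mm [-0.    0.35  0.22] F world [-0.72 -0.31  0.43] F tool [-0.43 -0.78  0.08] T tool [ 0.022  0.024 -0.007] open 50.99 q [ 0.21  0.42  1.78  0.    0.95 -0.09]
```

>>> {"op": "apply_moves", "data": {"moves": [[[0,0,0],[-1.3,0,0]],[[0,0,0],[-1.3,0,0]]]}}

```text
t: 7.43
tool_pos: [0.5066, 0.1768, 0.0856]
orientation: [0.953, 1.353, -0.955]
force: [-0.6, -0.3, -0.0]
opening: 0.051
```

```bash
python3 st.py
```

```text
t 7.4333 pos [506.6 176.8  85.6] yaw 19.58 tilt xy [-0.0015 -0.0001] M20 -0.0015
err tool-axes mm [-0.    0.43  0.28] F world [-0.64 -0.33 -0.04] F tool [ 0.04 -0.71  0.09] T tool [-0.008  0.022 -0.098] open 50.99 q [ 0.21  0.42  1.78  0.    0.95 -0.13]
```

>>> {"op": "apply_moves", "data": {"moves": [[[0,0.3,0.2],[-1.4,0,0]],[[0,0,0],[-1.3,0,0]]]}}

```text
t: 7.6
tool_pos: [0.5066, 0.1769, 0.0856]
orientation: [0.914, 1.372, -0.916]
force: [-0.2, -0.2, 0.7]
opening: 0.0509
```

```bash
python3 st.py
```

```text
t 7.6 pos [506.6 176.9  85.6] yaw 22.55 tilt xy [-0.0022  0.0001] M20 -0.002
err tool-axes mm [-0.    0.4   0.39] F world [-0.18 -0.17  0.75] F tool [-0.75 -0.23  0.09] T tool [ 0.056 -0.034 -0.032] open 50.93 q [ 0.21  0.42  1.78  0.    0.95 -0.19]
```

>>> {"op": "apply_moves", "data": {"moves": [[[0,0,0],[-1.4,0,0]],[[0,0,0],[-1.3,0,0]]]}}

```text
t: 7.77
tool_pos: [0.5065, 0.1769, 0.0856]
orientation: [0.874, 1.39, -0.876]
force: [-0.8, 0.5, -0.1]
opening: 0.0505
```

```bash
python3 st.py
```

```text
t 7.7667 pos [506.5 176.9  85.6] yaw 25.54 tilt xy [-0.0023  0.0001] M20 -0.0021
err tool-axes mm [-0.    0.46  0.4 ] F world [-0.77  0.49 -0.12] F tool [ 0.12 -0.48 -0.78] T tool [-0.026  0.01  -0.083] open 50.55 q [ 0.21  0.42  1.78  0.    0.95 -0.24]
```

>>> {"op": "apply_moves", "data": {"moves": [[[0,0.2,0.2],[-1.4,0,0]],[[0,0,0],[-1.3,0,0]]]}}

```text
t: 7.93
tool_pos: [0.5065, 0.1768, 0.0856]
orientation: [0.835, 1.407, -0.837]
force: [0.1, -1.1, 1.0]
opening: 0.0511
```

```bash
python3 st.py
```

```text
t 7.9333 pos [506.5 176.8  85.6] yaw 28.51 tilt xy [-0.0029  0.0001] M20 -0.0025
err tool-axes mm [-0.    0.51  0.42] F world [ 0.11 -1.12  1.03] F tool [-1.03 -0.44  1.04] T tool [-0.022 -0.021 -0.035] open 51.15 q [ 0.21  0.42  1.78  0.    0.95 -0.29]
```

>>> {"op": "apply_moves", "data": {"moves": [[[0,0,0],[-1.4,0,0]],[[0,0,0],[-1.3,0,0]]]}}

```text
t: 8.1
tool_pos: [0.5065, 0.1767, 0.0856]
orientation: [0.795, 1.423, -0.797]
force: [-0.3, -0.4, 0.5]
opening: 0.0508
```

```bash
python3 st.py
```

```text
t 8.1 pos [506.5 176.7  85.6] yaw 31.5 tilt xy [-0.0028 -0.    ] M20 -0.0024
err tool-axes mm [-0.    0.51  0.37] F world [-0.32 -0.38  0.54] F tool [-0.54 -0.47  0.16] T tool [-0.004 -0.025  0.009] open 50.84 q [ 0.21  0.42  1.78  0.    0.95 -0.34]
```

>>> {"op": "apply_moves", "data": {"moves": [[[0,0,0],[-1.4,0,0]],[[0,0,0],[-1.3,0,0]]]}}

```text
t: 8.27
tool_pos: [0.5065, 0.1766, 0.0856]
orientation: [0.754, 1.438, -0.757]
force: [-0.4, 0.1, 0.3]
opening: 0.0507
```

```bash
python3 st.py
```

```text
t 8.2667 pos [506.5 176.6  85.6] yaw 34.49 tilt xy [-0.0027 -0.0003] M20 -0.0024
err tool-axes mm [-0.    0.53  0.23] F world [-0.41  0.13  0.31] F tool [-0.3  -0.26 -0.34] T tool [-0.023  0.027 -0.068] open 50.7 q [ 0.21  0.42  1.78  0.    0.95 -0.4 ]
```

>>> {"op": "apply_moves", "data": {"moves": [[[0,0,0],[-1.4,0,0]],[[0,0,0],[-1.3,0,0]]]}}

```text
t: 8.43
tool_pos: [0.5066, 0.1766, 0.0856]
orientation: [0.715, 1.452, -0.717]
force: [-1.6, -0.4, 1.1]
opening: 0.0511
```

```bash
python3 st.py
```

```text
t 8.4333 pos [506.6 176.6  85.6] yaw 37.47 tilt xy [-0.0027 -0.0002] M20 -0.0022
err tool-axes mm [-0.    0.47  0.28] F world [-1.62 -0.35  1.08] F tool [-1.07 -1.5  -0.71] T tool [0.085 0.07  0.061] open 51.14 q [ 0.21  0.42  1.78  0.    0.95 -0.45]
```

>>> {"op": "apply_moves", "data": {"moves": [[[0,0,0],[-1,0,0]]]}}

```text
t: 8.52
tool_pos: [0.5065, 0.1767, 0.0856]
orientation: [0.699, 1.457, -0.702]
force: [-0.5, 0.4, 1.2]
opening: 0.0513
```

```bash
python3 st.py
```

```text
t 8.5167 pos [506.5 176.7  85.6] yaw 38.6 tilt xy [-0.0027 -0.0001] M20 -0.0022
err tool-axes mm [-0.    0.48  0.33] F world [-0.46  0.43  1.23] F tool [-1.23 -0.09 -0.63] T tool [0.048 0.057 0.064] open 51.33 q [ 0.21  0.42  1.78  0.    0.95 -0.47]
```

>>> {"op": "apply_moves", "data": {"moves": [[[0,0,0],[-1.3,0,0]]]}}

```text
t: 8.6
tool_pos: [0.5064, 0.1766, 0.0856]
orientation: [0.68, 1.464, -0.683]
force: [-0.7, -1.1, 1.1]
opening: 0.051
```

```bash
python3 st.py
```

```text
t 8.6 pos [506.4 176.6  85.6] yaw 40.02 tilt xy [-0.0029 -0.0002] M20 -0.0024
err tool-axes mm [-0.    0.58  0.38] F world [-0.7  -1.12  1.07] F tool [-1.07 -1.26  0.4 ] T tool [ 0.126 -0.008 -0.195] open 50.98 q [ 0.21  0.42  1.78  0.    0.95 -0.49]
```

```bash
cat > tq.py <<'E'
from station import arm
from h import *
a=[];f=[]
for i in range(5):
    im=arm.capture("wrist"); o=arm.get_obs(); M=R.from_rotvec(o['orientation']).as_matrix(); a.append(M.T@o['torque']);f.append(M.T@o['force'])
a=np.array(a);f=np.array(f)
print("Tx",a[:,0].round(3),"mean T",a.mean(0).round(3),"mean F",f.mean(0).round(2),"yaw",np.degrees(np.arctan2(M[1,1],M[0,1])).round(2),o['t'])
cv2.imwrite("pics/wt.png",im[200:360,200:440,::-1])
E
python3 tq.py
```

```text
Tx [ 0.035  0.015  0.07  -0.     0.027] mean T [ 0.029  0.036 -0.134] mean F [-1.06 -1.06 -0.22] yaw 39.89 8.85
```

View pics/wt.png

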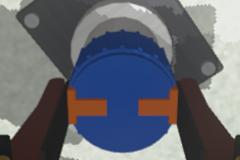

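That was noise: the mean Tx is 0.03 N·m, and the tabs are still aligned with the jaws. I'll continue.

>>> {"op": "apply_moves", "data": {"moves": [[[0,0.3,0.3],[-1.3,0,0]],[[0,0,0],[-1.3,0,0]]]}}

```text
t: 9.02
tool_pos: [0.5062, 0.1763, 0.0856]
orientation: [0.645, 1.476, -0.648]
force: [-1.0, -0.8, 1.5]
opening: 0.0511
```

```bash
sed -i 's/range(5)/range(3)/' tq.py; python3 st.py;python3 tq.py
```

```text
t 9.0167 pos [506.2 176.3  85.6] yaw 42.61 tilt xy [-0.0041 -0.0006] M20 -0.0034
err tool-axes mm [-0.    0.92  0.32] F world [-0.97 -0.79  1.53] F tool [-1.52 -1.26 -0.08] T tool [ 0.181  0.035 -0.175] open 51.05 q [ 0.21  0.42  1.78  0.    0.95 -0.54]
Tx [0.139 0.155 0.172] mean T [ 0.155  0.059 -0.268] mean F [-2.03 -1.65 -1.04] yaw 42.51 9.1667
```

Tx is now 0.155 N·m steadily, so the stop is being reached. One small step will confirm it.

>>> {"op": "apply_moves", "data": {"moves": [[[0,0.4,0.2],[-0.6,0,0.2]]]}}

```text
t: 9.25
tool_pos: [0.5062, 0.1763, 0.0855]
orientation: [0.64, 1.477, -0.639]
force: [-2.4, -2.2, 3.5]
opening: 0.0514
```

```bash
python3 tq.py; python3 st.py
```

```text
Tx [0.23  0.191 0.187] mean T [ 0.203  0.167 -0.448] mean F [-3.11 -2.41 -0.59] yaw 43.11 9.4
t 9.4 pos [506.2 176.3  85.5] yaw 43.11 tilt xy [-0.0021  0.0017] M20 -0.0004
err tool-axes mm [-0.    0.89  0.34] F world [-2.64 -1.44  3.23] F tool [-3.22 -2.92 -0.76] T tool [ 0.187  0.188 -0.493] open 51.0 q [ 0.2   0.42  1.78  0.    0.94 -0.55]
```

The stop is clear at 0.2 N·m after about 56° of turn. I'll relax about 0.8° and start lifting gently.

>>> {"op": "apply_moves", "data": {"moves": [[[0,0,0],[0.9,0,-0.1]],[[-1.5,0,0],[0,0,0]],[[-1.5,0,0],[0,0,0]]]}}

```text
t: 9.65
tool_pos: [0.5061, 0.1763, 0.0877]
orientation: [0.652, 1.474, -0.654]
force: [-0.4, -0.7, -5.0]
opening: 0.0508
```

```bash
python3 st.py; python3 tq.py
```

```text
t 9.65 pos [506.1 176.3  87.7] yaw 42.1 tilt xy [-0.0039  0.0004] M20 -0.0026
err tool-axes mm [-0.    1.    0.37] F world [-0.35 -0.75 -5.02] F tool [ 5.02 -0.75  0.34] T tool [ 0.099 -0.068  0.021] open 50.8 q [ 0.21  0.41  1.78  0.    0.95 -0.53]
Tx [0.098 0.092 0.088] mean T [ 0.093 -0.033 -0.122] mean F [ 2.71 -0.92  0.06] yaw 42.11 9.8
```

>>> {"op": "apply_moves", "data": {"moves": [[[-1.5,0,0],[0.3,0,0]],[[-1.5,0,0],[0,0,0]]]}}

```text
t: 9.97
tool_pos: [0.5061, 0.1763, 0.0905]
orientation: [0.657, 1.473, -0.659]
force: [0.7, -1.6, -4.1]
opening: 0.051
```

```bash
python3 st.py; python3 tq.py
```

```text
t 9.9667 pos [506.1 176.3  90.5] yaw 41.79 tilt xy [-0.0041  0.0003] M20 -0.0029
err tool-axes mm [-0.    0.98  0.36] F world [ 0.74 -1.61 -4.13] F tool [ 4.13 -0.51  1.71] T tool [ 0.074 -0.062 -0.02 ] open 51.01 q [ 0.21  0.41  1.78  0.    0.96 -0.52]
Tx [0.082 0.119 0.114] mean T [ 0.105 -0.019 -0.147] mean F [ 1.99 -1.5   0.2 ] yaw 41.81 10.1167
```

>>> {"op": "apply_moves", "data": {"moves": [[[-3,0,0],[0,0,0]],[[-3,0,0],[0,0,0]],[[-3,0,0],[0,0,0]]]}}

```text
t: 10.37
tool_pos: [0.5066, 0.1765, 0.1004]
orientation: [0.657, 1.472, -0.658]
force: [-0.9, 0.5, -1.3]
opening: 0.0512
```

```bash
python3 st.py; python3 - <<'E'
from station import arm
from h import *
a=[]
for n,b in(("side",(140,220,190,290)),("scene",(120,200,330,430))):
    im=arm.capture(n)[b[0]:b[1],b[2]:b[3]]; a.append(cv2.resize(im,(400,300),interpolation=cv2.INTER_CUBIC))
cv2.imwrite("pics/m8.png",np.hstack(a)[:,:,::-1])
E
```

```text
t 10.3667 pos [506.6 176.5 100.4] yaw 41.82 tilt xy [-0.0032  0.0007] M20 -0.0019
err tool-axes mm [-0.    0.46  0.19] F world [-0.86  0.47 -1.31] F tool [ 1.32 -0.32 -0.92] T tool [0.049 0.073 0.094] open 51.16 q [ 0.21  0.4   1.77  0.    0.98 -0.53]
```

View pics/m8.png

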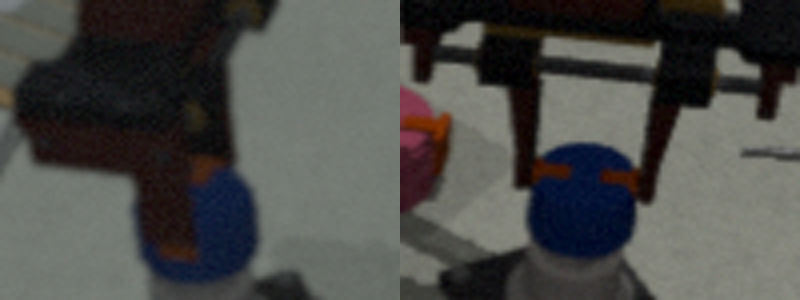

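The lid rises with the fingers at about its own weight. I'll go on straight up.

>>> {"op": "apply_moves", "data": {"moves": [[[-4,0.3,0.2],[0,0,0]],[[-4,0,0],[0,0,0]],[[-4,0,0],[0,0,0]],[[-4,0,0],[0,0,0]],[[-4,0,0],[0,0,0]],[[-4,0,0],[0,0,0]],[[-6,0,0],[0,0,0]],[[-6,0,0],[0,0,0]],[[-6,0,0],[0,0,0]],[[0,0,0],[0,0,0]]]}}

```text
t: 11.3
tool_pos: [0.5091, 0.1771, 0.1489]
orientation: [0.658, 1.468, -0.655]
force: [0.4, 0.4, -1.5]
opening: 0.0508
```

```bash
python3 st.py; python3 - <<'E'
from station import arm
from h import *
a=[]
for n,b in(("side",(100,260,150,350)),("scene",(80,240,270,470))):
    im=arm.capture(n)[b[0]:b[1],b[2]:b[3]]; a.append(cv2.resize(im,(400,320),interpolation=cv2.INTER_CUBIC))
cv2.imwrite("pics/m9.png",np.hstack(a)[:,:,::-1])
E
```

```text
t 11.3 pos [509.1 177.1 148.9] yaw 41.84 tilt xy [0.0018 0.0018] M20 0.0025
err tool-axes mm [-0.   -1.73 -1.06] F world [ 0.36  0.38 -1.5 ] F tool [ 1.5   0.52 -0.04] T tool [ 0.003 -0.022  0.067] open 50.75 q [ 0.21  0.34  1.72  0.    1.09 -0.53]
```

View pics/m9.png

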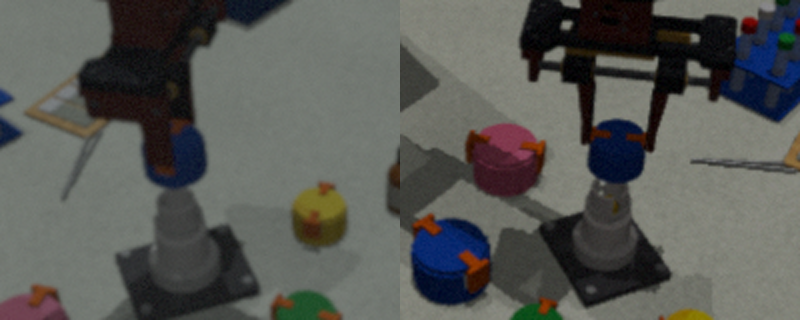

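The lid is off the neck: it hangs clear at (172,155) in the side half, above the bare neck. Next I'll check obstacles around the tray for the gripper's body.

```bash
python3 - <<'E'
from station import arm
from h import *
s,d=arm.calibration("side"),arm.calibration("scene")
# white box top corners, side (518,352),(568,382),(535,445),(470,415) scene (138,348),(192,398),(147,444),(97,388)
A=[(518,352),(568,382),(535,445),(470,415)]
B=[(138,348),(192,398),(147,442),(97,388)]
for a in A: print("side",onplane(s,[a],0.05).round(3))
for b in B: print("scene",onplane(d,[b],0.05).round(3))
print("beaker",onplane(s,[[469,268]],.06),onplane(d,[[309,377]],.06))
print("tray from wrist? slidebox",onplane(d,[[412,325]],.03))
o=arm.get_obs();M=R.from_rotvec(o['orientation']).as_matrix()
for z in(0,):
    g=np.array([.582,-.178,0]); print("body ends",[ (g+M@[0,k*.089,l*.0375]).round(3)[:2] for k in(-1,1) for l in (-1,1)])
t=np.array([.582,-.178,o['tool_pos'][2]])-o['tool_pos']; print("tool shift",(M.T@t*1000).round(1))
E
```

```text
side [[ 0.69  -0.326  0.05 ]]
side [[ 0.707 -0.405  0.05 ]]
side [[ 0.591 -0.433  0.05 ]]
side [[ 0.555 -0.35   0.05 ]]
scene [[ 0.539 -0.355  0.05 ]]
scene [[ 0.665 -0.323  0.05 ]]
scene [[ 0.684 -0.407  0.05 ]]
scene [[ 0.563 -0.435  0.05 ]]
beaker [[ 0.75046498 -0.17070657  0.06      ]] [[ 0.74915952 -0.16585057  0.06      ]]
tray from wrist? slidebox [[0.77242861 0.03366428 0.03      ]]
body ends [array([ 0.491, -0.209]), array([ 0.541, -0.265]), array([ 0.623, -0.091]), array([ 0.673, -0.147])]
tool shift [  -0.5 -182.   313.5]
```

>>> {"op": "apply_moves", "data": {"moves": [[[-3,-6,10],[0,0,0]],[[-2,-12,21],[0,0,0]],[[0,-12,21],[0,0,0]],[[0,-12,21],[0,0,0]],[[0,-12,21],[0,0,0]],[[0,-12,21],[0,0,0]],[[0,-12,21],[0,0,0]],[[0,-12,21],[0,0,0]],[[0,-6,10],[0,0,0]],[[0,-3,5],[0,0,0]]]}}

```text
t: 12.23
tool_pos: [0.5489, -0.0306, 0.151]
orientation: [0.651, 1.475, -0.655]
force: [0.3, 0.2, -1.3]
opening: 0.0509
```

```bash
sed -i 's/\[0.5071,0.1767\]/[0.582,-0.178]/' st.py; python3 st.py
```

```text
t 12.2333 pos [548.9 -30.6 151. ] yaw 42.13 tilt xy [-0.0046 -0.0002] M20 -0.0035
err tool-axes mm [-1.2000e-01 -7.4340e+01  1.3155e+02] F world [ 0.34  0.16 -1.35] F tool [1.35 0.36 0.11] T tool [0.019 0.05  0.06 ] open 50.95 q [-0.18  0.35  1.69 -0.    1.11 -0.92]
```

>>> {"op": "apply_moves", "data": {"moves": [[[0,-6,10],[0,0,0]],[[0,-12,21],[0,0,0]],[[0,-12,21],[0,0,0]],[[0,-12,21],[0,0,0]],[[0,-12,21],[0,0,0]],[[0,-8,15],[0,0,0]],[[0,-5,9],[0,0,0]],[[0,-3,5],[0,0,0]],[[0,0,0],[0,0,0]]]}}

```text
t: 12.98
tool_pos: [0.5788, -0.1732, 0.1492]
orientation: [0.649, 1.481, -0.65]
force: [0.5, -0.7, -0.6]
opening: 0.0511
```

```bash
python3 st.py
```

```text
t 12.9833 pos [ 578.8 -173.2  149.2] yaw 42.4 tilt xy [-0.0088  0.0031] M20 -0.0044
err tool-axes mm [-0.04 -0.86  5.72] F world [ 0.5  -0.74 -0.59] F tool [ 0.59 -0.13  0.89] T tool [ 0.016 -0.012  0.066] open 51.11 q [-0.4   0.43  1.56 -0.    1.16 -1.14]
```

>>> {"op": "apply_moves", "data": {"moves": [[[8,0,3],[0,0,0]],[[12,0,2],[0,0,0]],[[12,0,0],[0,0,0]],[[12,0,0],[0,0,0]],[[12,0,0],[0,0,0]],[[12,0,0],[0,0,0]],[[10,0,0],[0,0,0]],[[7,0,0],[0,0,0]],[[3,0,0],[0,0,0]],[[0,0,0],[0,0,0]]]}}

```text
t: 13.82
tool_pos: [0.578, -0.1668, 0.05]
orientation: [0.646, 1.491, -0.643]
force: [0.5, -0.9, -0.9]
opening: 0.051
```

```bash
python3 st.py; python3 - <<'E'
from station import arm
from h import *
a=[]
for n,b in(("side",(250,410,300,500)),("scene",(220,380,160,360))):
    im=arm.capture(n)[b[0]:b[1],b[2]:b[3]]; a.append(cv2.resize(im,(400,320),interpolation=cv2.INTER_CUBIC))
cv2.imwrite("pics/m10.png",np.hstack(a)[:,:,::-1])
E
```

```text
t 13.8167 pos [ 578.  -166.8   50. ] yaw 42.85 tilt xy [-0.0152  0.0084] M20 -0.0054
err tool-axes mm [-0.16 -4.69 10.94] F world [ 0.5  -0.94 -0.9 ] F tool [ 0.88 -0.27  1.04] T tool [-0.102  0.031  0.097] open 51.05 q [-0.4   0.55  1.65  0.    0.96 -1.15]
```

View pics/m10.png

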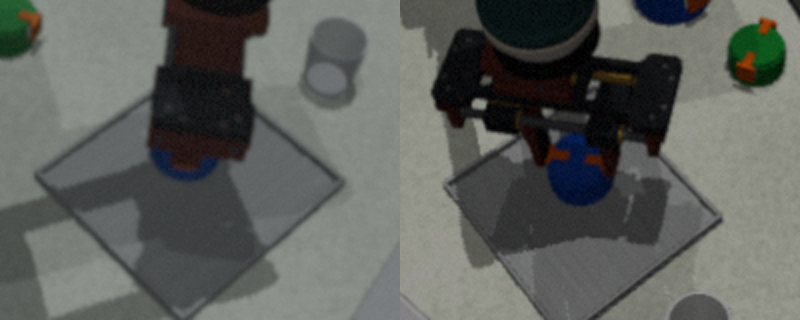

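```bash
cat >> st.py <<'E'
x=M[:,0]; print("level rot tool deg",np.degrees(M.T@np.cross(x,[0,0,-1])).round(2))
E
python3 st.py
```

```text
t 13.9167 pos [ 578.6 -167.2   50.9] yaw 42.83 tilt xy [-0.0139  0.0079] M20 -0.0048
err tool-axes mm [-0.13 -4.83 10.21] F world [-0.58  0.33 -1.03] F tool [ 1.04 -0.19 -0.63] T tool [0.06  0.081 0.086] open 50.89 q [-0.4   0.55  1.65  0.    0.97 -1.15]
level rot tool deg [ 0.   -0.87  0.28]
```

>>> {"op": "apply_moves", "data": {"moves": [[[0,0,0],[0,-0.6,0.2]],[[6,-2,3],[0,0,0]],[[5,-2,3],[0,0,0]],[[2,0,1],[0,0,0]],[[0,0,0],[0,0,0]],[[0,0,0],[0,0,0]]]}}

```text
t: 14.42
tool_pos: [0.583, -0.1773, 0.0394]
orientation: [0.644, 1.471, -0.643]
force: [0.1, 0.6, -0.8]
opening: 0.0507
```

```bash
python3 st.py
```

```text
t 14.4167 pos [ 583.  -177.3   39.4] yaw 42.81 tilt xy [ 0.0023 -0.0005] M20 0.0014
err tool-axes mm [-0.   -1.16 -0.18] F world [ 0.07  0.6  -0.79] F tool [ 0.79  0.46 -0.39] T tool [0.046 0.004 0.065] open 50.72 q [-0.41  0.56  1.65  0.    0.92 -1.16]
level rot tool deg [ 0.    0.11 -0.08]
```

>>> {"op": "apply_moves", "data": {"moves": [[[4,0,0],[0,0,0]],[[4,0,0],[0,0,0]],[[3,0,0],[0,0,0]],[[2,0,0],[0,0,0]],[[0,0,0],[0,0,0]]]}}

```text
t: 14.83
tool_pos: [0.5832, -0.1776, 0.0252]
orientation: [0.644, 1.47, -0.643]
force: [0.2, -0.1, -0.2]
opening: 0.0507
```

```bash
python3 st.py
```

```text
t 14.8333 pos [ 583.2 -177.6   25.2] yaw 42.79 tilt xy [ 0.0027 -0.0006] M20 0.0016
err tool-axes mm [-0.   -1.19 -0.51] F world [ 0.18 -0.14 -0.22] F tool [0.22 0.04 0.22] T tool [0.    0.    0.035] open 50.73 q [-0.41  0.58  1.66  0.    0.9  -1.16]
level rot tool deg [ 0.    0.13 -0.09]
```

>>> {"op": "apply_moves", "data": {"moves": [[[1.5,0,0],[0,0,0]],[[1.5,0,0],[0,0,0]],[[0,0,0],[0,0,0]]]}}

```text
t: 15.08
tool_pos: [0.5831, -0.1773, 0.0216]
orientation: [0.644, 1.471, -0.643]
force: [0.3, -0.0, -0.4]
opening: 0.051
```

```bash
python3 st.py; python3 tq.py
```

```text
t 15.0833 pos [ 583.1 -177.3   21.6] yaw 42.8 tilt xy [ 0.0022 -0.0004] M20 0.0014
err tool-axes mm [-0.   -1.25 -0.27] F world [ 0.33 -0.01 -0.39] F tool [0.39 0.24 0.23] T tool [ 0.023 -0.005  0.045] open 51.0 q [-0.41  0.59  1.66  0.    0.89 -1.16]
level rot tool deg [ 0.    0.1  -0.08]
Tx [-0.01  -0.007  0.008] mean T [-0.003 -0.028  0.074] mean F [ 1.65 -0.1   0.03] yaw 42.8 15.2333
```

Still hanging (1.6 N downward). About 2 mm to go.

>>> {"op": "apply_moves", "data": {"moves": [[[1,0,0],[0,0,0]],[[0.8,0,0],[0,0,0]],[[0,0,0],[0,0,0]]]}}

```text
t: 15.48
tool_pos: [0.5837, -0.1776, 0.0204]
orientation: [0.644, 1.47, -0.643]
force: [0.4, -0.3, -1.4]
opening: 0.0506
```

```bash
python3 st.py; python3 tq.py
```

```text
t 15.4833 pos [ 583.7 -177.6   20.4] yaw 42.8 tilt xy [ 0.0035 -0.0009] M20 0.0019
err tool-axes mm [-0.01 -1.5  -0.85] F world [ 0.36 -0.3  -1.43] F tool [1.44 0.06 0.46] T tool [ 0.032 -0.028  0.076] open 50.56 q [-0.41  0.59  1.66  0.    0.89 -1.16]
level rot tool deg [-0.    0.18 -0.11]
Tx [ 0.029  0.029 -0.022] mean T [0.012 0.011 0.056] mean F [ 1.44  0.01 -0.11] yaw 42.8 15.6333
```

>>> {"op": "apply_moves", "data": {"moves": [[[1,0,0],[0,0,0]],[[0.5,0,0],[0,0,0]]]}}

```text
t: 15.8
tool_pos: [0.584, -0.1778, 0.0195]
orientation: [0.644, 1.469, -0.643]
force: [-1.1, -0.2, 5.6]
opening: 0.051
```

```bash
python3 st.py; python3 tq.py
```

```text
t 15.8 pos [ 584.  -177.8   19.5] yaw 42.8 tilt xy [ 0.0041 -0.0012] M20 0.0022
err tool-axes mm [-0.01 -1.61 -1.17] F world [-1.09 -0.22  5.56] F tool [-5.57 -0.94 -0.56] T tool [ 0.006  0.292 -0.161] open 50.98 q [-0.41  0.59  1.67  0.    0.88 -1.16]
level rot tool deg [ 0.    0.21 -0.13]
Tx [ 0.028 -0.007 -0.033] mean T [-0.004  0.168 -0.111] mean F [-3.75 -0.21 -0.99] yaw 42.8 15.95
```

Contact at TCP z = 19.5 mm, as predicted (19.6), with about 4 N of support. Now I'll release gently.

>>> {"op": "apply_moves", "data": {"moves": [[[0,0,0],[0,0,0]],[[0,0,0],[0,0,0]],[[0,0,0],[0,0,0]]], "jaw": 68}}

```text
t: 16.2
tool_pos: [0.584, -0.1777, 0.0194]
orientation: [0.644, 1.469, -0.643]
force: [-0.5, -0.3, 1.3]
opening: 0.0597
```

>>> {"op": "apply_moves", "data": {"moves": [[[0,0,0],[0,0,0]],[[0,0,0],[0,0,0]],[[0,0,0],[0,0,0]],[[0,0,0],[0,0,0]]], "jaw": 100}}

```text
t: 16.53
tool_pos: [0.5842, -0.1778, 0.0191]
orientation: [0.644, 1.469, -0.643]
force: [0.1, -0.5, 0.5]
opening: 0.083
```

```bash
python3 st.py; python3 - <<'E'
from station import arm
from h import *
im=arm.capture("wrist"); cv2.imwrite("pics/w11.png",im[:,:,::-1])
E
```

```text
t 16.5333 pos [ 584.2 -177.8   19.1] yaw 42.8 tilt xy [ 0.0045 -0.0013] M20 0.0024
err tool-axes mm [-0.01 -1.7  -1.33] F world [ 0.09 -0.54  0.49] F tool [-0.49 -0.3   0.46] T tool [ 0.072 -0.043  0.028] open 82.97 q [-0.41  0.59  1.67  0.    0.88 -1.16]
level rot tool deg [ 0.    0.23 -0.14]
```

View pics/w11.png

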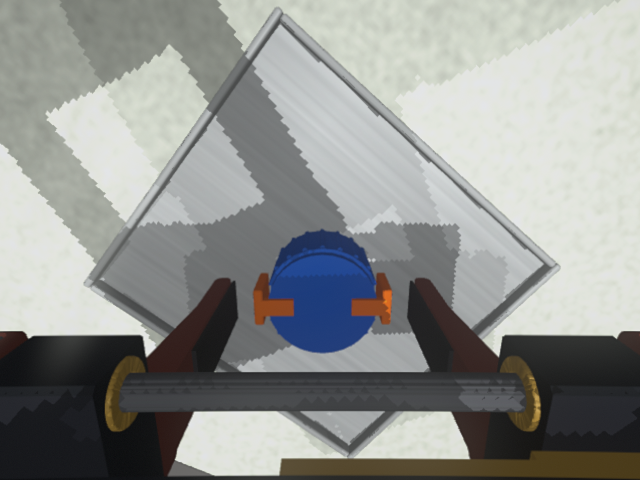

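The lid is free at about (322,300), with both tabs sprung out and clear gaps to the fingers, standing in the tray. I'll retreat straight up.

>>> {"op": "apply_moves", "data": {"moves": [[[-4,-1.5,-1],[0,0,0]],[[-6,0,0],[0,0,0]],[[-10,0,0],[0,0,0]],[[-15,0,0],[0,0,0]],[[-20,0,0],[0,0,0]],[[-25,0,0],[0,0,0]],[[-25,0,0],[0,0,0]],[[-20,0,0],[0,0,0]],[[-8,0,0],[0,0,0]],[[0,0,0],[0,0,0]]]}}

```text
t: 17.42
tool_pos: [0.5809, -0.1778, 0.1638]
orientation: [0.644, 1.468, -0.643]
force: [1.0, -0.5, -0.0]
opening: 0.0879
```

>>> {"op": "apply_moves", "data": {"moves": [[[-15,0,-20],[0,0,0]],[[-15,0,-20],[0,0,0]],[[0,0,-20],[0,0,0]],[[0,0,-10],[0,0,0]],[[0,0,0],[0,0,0]],[[0,0,0],[0,0,0]],[[0,0,0],[0,0,0]]]}}

```text
t: 18.0
tool_pos: [0.5305, -0.1252, 0.1913]
orientation: [0.644, 1.469, -0.644]
force: [-0.0, -0.3, -0.1]
opening: 0.0878
```

```bash
python3 st.py; python3 - <<'E'
from station import arm
from h import *
for n in("side","scene","wrist"):
    im=arm.capture(n); cv2.imwrite(f"pics/{n}12.png",im[:,:,::-1]); c=arm.calibration(n)
    b,m=masks(im); print(n,[x for x in blobs(b,100)])
E
```

```text
t 18.0 pos [ 530.5 -125.2  191.3] yaw 42.75 tilt xy [ 0.0033 -0.0014] M20 0.0014
err tool-axes mm [ 0.25  1.94 73.76] F world [-0.   -0.3  -0.13] F tool [ 0.13 -0.21  0.22] T tool [-0.047  0.011  0.062] open 87.76 q [-0.36  0.3   1.66 -0.    1.19 -1.1 ]
level rot tool deg [-0.    0.19 -0.08]
side [(np.int32(195), [276.7, 73.4], [261, 63, 32, 21]), (np.int32(1771), [114.8, 157.0], [68, 126, 91, 60]), (np.int32(1641), [248.8, 295.5], [223, 270, 48, 51]), (np.int32(743), [398.7, 331.6], [382, 316, 34, 36])]
scene [(np.int32(1873), [466.7, 108.5], [426, 72, 83, 68]), (np.int32(881), [626.1, 167.3], [608, 127, 32, 72]), (np.int32(742), [294.7, 204.2], [277, 189, 38, 31]), (np.int32(641), [247.3, 315.5], [233, 301, 30, 30]), (np.int32(400), [37.2, 447.0], [0, 436, 76, 23])]
wrist [(np.int32(2621), [356.6, 17.7], [315, 0, 85, 42]), (np.int32(2305), [325.4, 284.2], [300, 255, 52, 60])]
```

View pics/scene12.png

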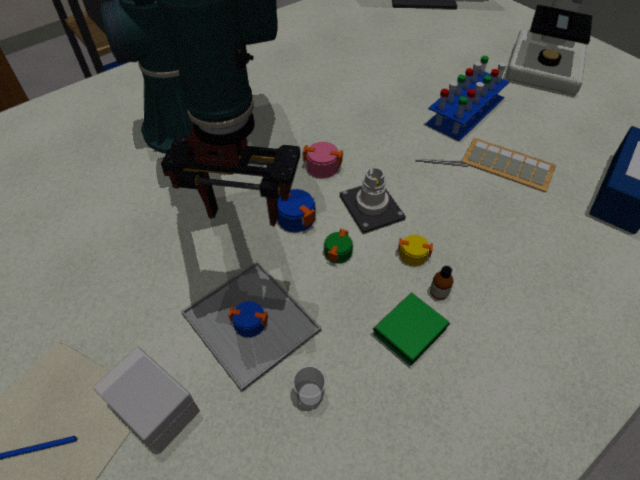

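View pics/wrist12.png

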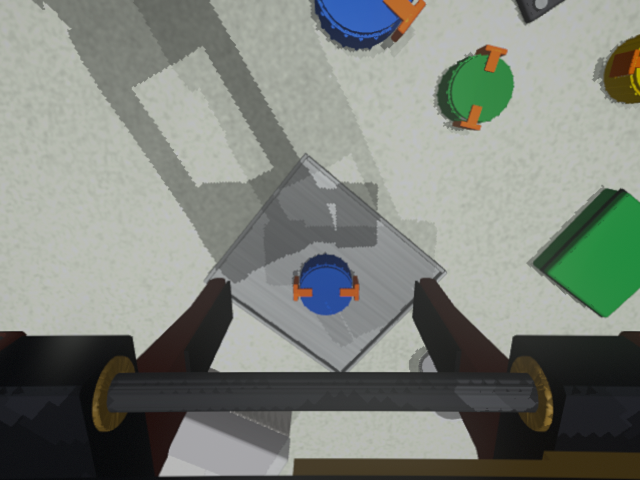

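View pics/side12.png

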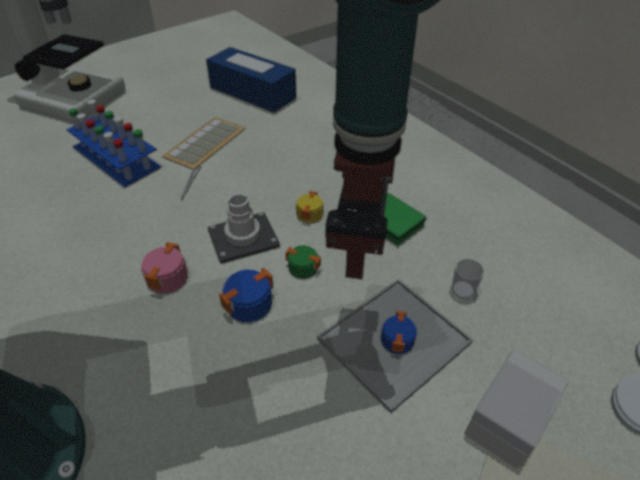

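The lid stands near the tray's centre (scene (247,316), side (399,332)), and the bystanders sit at their earlier pixels. One numeric check, then I'll hand in.

```bash
python3 - <<'E'
from station import arm
from h import *
s,d=arm.calibration("side"),arm.calibration("scene")
p=tri([(s,[398.7,331.6]),(d,[247.3,315.5])]); print("lid centroid",p.round(4))
tr=np.array([.582,-.178]); a=np.radians(4); print("offset from tray",(p[:2]-tr).round(3))
P=[[.5842,-.1778,.02]]; print(proj(s,P),proj(d,P))
def g(f): return cv2.imread(f,0).astype(int)
for f,q,b in(("side0","side12",(445,255,490,305)),("scene0","scene12",(365,260,460,365)),("scene0","scene12",(290,362,330,412))):
    A=g(f"pics/{f}.png");B=g(f"pics/{q}.png"); x0,y0,x1,y1=b; print(f,b,abs(A-B)[y0:y1,x0:x1].mean().round(1))
o=arm.get_obs(); print(o['force'].round(2),abs(o['joint_velocities']).max())
arm.job_done()
E
```

```text
lid centroid [ 0.5836 -0.178   0.027 ]
offset from tray [ 0.002 -0.   ]
[[397.9132544 333.4340429]] [[247.772514   318.08471014]]
side0 (445, 255, 490, 305) 2.1
scene0 (365, 260, 460, 365) 3.8
scene0 (290, 362, 330, 412) 2.6
[-0.2  -0.99 -0.12] 0.003577491559439781
the job is handed in; nothing more can be done
```

The lid came off the canister and is standing upright in the tray, and I handed the job in at about 18 s. No verdict was reported.

**What I did:**
- **Squeeze:** I pressed both tabs with 16–18 N until the opening reached 51 mm.
- **Turn:** I turned the lid counter-clockwise about 56° until the stop showed a steady 0.2 N·m, then eased back about 1°.
- **Lift:** The lid came straight up with about 2–5 N of pull at first, then just its own weight.
- **Set down:** I lowered it into the tray until about 4 N of support showed, opened the jaws and moved clear.

**Last checks:**
- **Position:** The lid is within about 2 mm of the tray's centre, by triangulation from the two fixed cameras. The TCP height at touchdown was 19.5 mm against 19.6 mm predicted.
- **Upright:** It looks upright in all three views; I did not measure its tilt.
- **Release:** The tabs sprang back out, and the arm was still and clear of everything.
- **Bystanders:** The beaker and slide box match the start pictures. The stain bottle falls partly in the slide box comparison, and I otherwise checked it by eye.

**Disagreements:**
- **Fingertips:** All three cameras put the fingertips about 30 mm higher than the stated 22 mm ahead of the TCP. I gripped about 12 mm lower than first planned, where the pads cover the tabs under either figure, and it held.
- **False stop:** A single 0.126 N·m reading at about 54° of turn looked like the stop, but averaging showed it was noise.

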